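Unhook the bench squeegee and sweep the rejects into the bay

TASK

Lift the squeegee up and off its hook on the tool rack without forcing it against the rack, set its rubber foot lightly down on the surface plate, and with it in hand sweep the three rejected pieces (hub, brass block, copper hex) all the way into the red reject bay. Then draw the squeegee back out of the bay and leave it standing upright on its foot on the plate, set down rather than dropped. Do not touch the pieces with the gripper or arm, and leave everything else where it is, the ring gauge on its hook included.

Things in the scene. Friction and masses are not known exactly. Their poses are not given: they have to be found in the camera images.
- squeegee: bench squeegee, 0.25-0.42 kg. Origin: centre of the foot's underside; z up the handle, y along the foot. Foot 45 (x) x 160 (y) x 30 mm, black rubber below, green above; wooden handle 22 (x) x 18 (y) mm, z 30 to 148 mm; on top a steel loop 10 mm thick in x, 46 wide, z 146 to 198, its hole 30 mm wide, z 154 to 190. Hangs from one of the two hooks, foot 45 mm above the plate, parallel to the rack
- squeegee_grip (a point): point on the handle's axis 68 mm above the foot's underside, a good place to grip across the 18 mm width (fingers closing along the foot's length); axes as the squeegee's
- squeegee_loop (a point): middle of the hanging loop, 171 mm above the foot's underside
- rack: fixed open rack, front -x, 460 mm wide (y); origin on the plate below the hanging line, midway between the hooks. Posts at x 60, y -215 and 215 mm on 12 mm high feet (x -60 to 110). Slatted shelf over the hooks (3 bars, front one blue), x -66 to 70 mm, underside z = 286: leaves 43 mm to lift and bars the way from above; the gripper must come leaning (36-50 degrees), from the front
- hook_left (a point): top of the yellow hook's 10 mm rod at rack y = +100 mm, on the hanging line (rack x = 0), 235 mm above the plate. Both hooks run forward from a crossbar (x = 60 mm) to rack x = -28 mm, ends turned up 15 mm above the rod's top
- hook_right (a point): the same on the other hook, at rack y = -100 mm
- bay: fixed red reject bay on the plate: a fence 40 mm high and 8 mm thick on three sides, 170 (x) x 250 (y) mm outside, open on its -x side, with no raised floor (the painted red floor is flush). Origin: centre of its floor; the pieces go in along +x; inner width 234 mm, back wall's inner face at x = 77 mm
- bay_mouth (a point): middle of the bay's open side at floor level (bay x = -85 mm)
- hub: reject: aluminium flanged hub, 60 mm diameter, 30 mm high, origin centre of its underside, lying in front of the bay
- test_block: reject: brass block 68 (x) x 34 (y) x 24 mm, origin centre of its underside, lying in front of the bay
- hex_blank: reject: copper hexagonal blank, 54 mm across flats, 62 mm across corners, 24 mm high, origin centre of its underside, lying in front of the bay
- ring_gauge: leave alone: steel ring gauge, 92 mm outside, 58 mm bore, 20 mm thick, hanging by its bore on the other hook; origin at the ring's centre, bore along x
- good_shaft: leave alone: good steel shaft standing on end beside the bay, 60 mm diameter foot, 32 mm above it, 130 mm tall, origin centre of its underside
- v_block: leave alone: steel V-block 70 x 50 x 42 mm beside the bay, origin centre of its underside
- dial_gauge: leave alone: dial gauge lying on its back, 64 mm diameter, 22 mm high, stem to its -x, origin centre of its underside
- case: leave alone: grey instrument case 112 x 162 x 40 mm at the back, origin centre of its underside
- table: the steel surface plate (the work surface), its top at z = 0

How it is judged (in metres and radians):
On the way, in this order (a step that is already met when the one before it is completed fails the run):
1. the squeegee is off its hook and held by the gripper, clear in front of the rack (contact force between the fingers and squeegee above 1 N and x of squeegee_loop in the frame of rack below -0.07 m), for 0.1 s.
2. the squeegee's foot is set down on the plate, handle upright within about 14 degrees, still held (contact force between the fingers and squeegee above 1 N and contact force between squeegee and table above 1 N and angle between squeegee's own z axis and vertical below 0.25 rad), for 0.1 s.
3. all three rejects are in the bay, the squeegee still in hand (contact force between the fingers and squeegee above 1 N and x of hub in the frame of bay between -0.07 and 0.085 m and y of hub in the frame of bay between -0.115 and 0.115 m and height (world z) of each of hub, test_block, hex_blank below 0.02 m and x of test_block in the frame of bay between -0.07 and 0.085 m and y of test_block in the frame of bay between -0.115 and 0.115 m and x of hex_blank in the frame of bay between -0.07 and 0.085 m and y of hex_blank in the frame of bay between -0.115 and 0.115 m), for 0.1 s.
At the end, for the whole second after the job is handed in: Centres of hub, brass block and copper hex inside the red bay, at least 15 mm past its mouth, on the plate (below 20 mm), at rest; squeegee released and still on its foot on the plate, upright within 0.1 rad, its origin over 30 mm outside the mouth line (x of hub in the frame of bay between -0.07 and 0.085 m and y of hub in the frame of bay between -0.115 and 0.115 m and height (world z) of each of hub, test_block, hex_blank below 0.02 m and x of test_block in the frame of bay between -0.07 and 0.085 m and y of test_block in the frame of bay between -0.115 and 0.115 m and x of hex_blank in the frame of bay between -0.07 and 0.085 m and y of hex_blank in the frame of bay between -0.115 and 0.115 m and height (world z) of squeegee below 0.006 m and angle between squeegee's own z axis and vertical below 0.1 rad and x of squeegee in the frame of bay below -0.115 m and linear speed of each of squeegee, hub, test_block, hex_blank below 0.02 m/s and angular speed of squeegee below 0.1 rad/s); the robot touches nothing.
It fails at once if a bystander (ring gauge, good shaft, V-block, dial gauge, case) is moved more than 20 mm (distance of any of ring_gauge, good_shaft, v_block, dial_gauge, case from where it was at the start of the episode above 0.02 m).
It fails at once if the gripper or arm touches a reject piece (contact force between any of the fingers, the arm and hub above 0.5 N or contact force between any of the fingers, the arm and test_block above 0.5 N or contact force between any of the fingers, the arm and hex_blank above 0.5 N).
It fails at once if the squeegee, fingers or arm are forced against the rack with more than 60 N (contact force between any of squeegee, the fingers, the arm and rack above 60 N).
It fails at once if the squeegee is pressed on the plate with more than 60 N (contact force between squeegee and table above 60 N).
It fails at once if the squeegee is let go of in the air, away from the rack (contact force between the fingers and squeegee below 0.1 N and height (world z) of squeegee above 0.01 m and x of squeegee_loop in the frame of rack below -0.05 m).
It also fails if it takes over 58 s, if anything falls off the work surface, if the arm or the gripper's body presses on something with over 40 N, if the wrist force passes 120 N, or if a joint passes its speed limit or range.

ROBOT

A 6-joint arm with a two-finger parallel gripper is mounted at the origin on the work surface. World frame = base frame: x ahead of the robot, y to its left, z up, the work surface at z = 0. Lengths are in mm, angles in rad, forces in N, time in s.
With the tool pointing down it reaches from about 300 to 875 mm from the base axis. Payload 6.4 kg.
Tool frame: the origin (TCP) lies on the centre line of the jaws, within the pads' length; the fingertips stand 22 mm ahead of it and the grasp point (between the pads) lies 3 mm ahead of it; z points along the fingers, x is the direction in which the jaws open and shut, and the axes are right-handed (so a half turn about z gives the same grasp; the last joint's range is limited). The gripper opens to 85 mm and grips with 20 to 120 N. Pads are 22 mm wide; open, the fingers measure 114 mm over their backs; the gripper's body (76 mm by 85 mm) begins 54 mm behind the grasp point. The pads swing forward as they close: fully open they stand 13 mm farther back than shut.
Start: joints at [0.909, 0.181, 1.607, -0, 1.354, -0.206], TCP at [253.095, 516.318, 253.288] pointing down, gripper open.
Joint ranges: [-2.99, 2.99], [-0.89, 2.07], [0.3, 2.58], [-1.14, 4.28], [0, 2.63], [-3.12, 3.12]. Speed limits (rad/s): [2.57, 2.57, 3.01, 3.14, 3.14, 3.14].

INTERFACE

Orientations are given as [roll, pitch, yaw] about the fixed x, y, z axes, in that order (R = Rz(yaw) Ry(pitch) Rx(roll)).
In Python, from bench import * gives the robot as it stands. The module is installed in compiled form; this text tells all that it offers.
- The arm moves only by the tool drive_tool, never from a script. Its argument "increments" is a list of rows, each an object of numbers: "hand": the opening, from 0 (shut) to 1 (fully open); "dx", "dy", "dz": the shift along the tool's x, y, z in m; "twist": the turn about the tool's z in rad. A call has 1 to 20 rows; each row is the pose to reach, as a shift and turn from the pose commanded when the call began, along the tool's axes at that moment; what a row does not reach only later rows make up. A row lasts 1/10 s, in which the tool goes at most 50 mm and 8.59 degrees, less where a joint would pass 70% of its speed; a pose out of reach is approached as far as the arm can. A call with a gripper value outside its range is refused whole. The fingers move at their own pace and stop on an object; the grip force is fixed at half the most. Time passes only in rows, so rows that repeat a pose let the fingers close. It gives the time, the measured TCP pose, the force and the opening at its end, in the units of the state.
- observe(): the state, without advancing time (a new reading comes with each control period).
- capture(name): name is "scene" or "side" or "wrist"; returns a dict with "pixels" (420x560x3 uint8, red, green, blue), "K" (3x3 intrinsics, pixels), "cam_to_world" (4x4, takes a point from camera to world coordinates). Camera axes: x right, y down, z forward; pixel columns grow to the right and rows downward; lengths in mm; the calibration is good to about 2 mm. The wrist camera is an equidistant fisheye: a pixel r from the principal point sees the ray r / f radians off the axis. A picture is of the moment at which its call begins. There is no depth.
- job_done(): hands the job in, once; it reports no verdict.
The state is a dict: "time": time; "q": joint angles; "qvel": joint speeds; "joint_efforts": joint torques, N m; "tcp_pos": TCP position; "tool_rot": TCP orientation; "wrist_force": force on the tool from outside, world axes, zero at the start; "moment": the same for the moment, N m; "width": opening from 0.0 (shut) to 1.0 (fully open).
Only numpy, scipy, OpenCV 4.12 (cv2) and the standard library are available. Lean on these libraries where they do the work, as an engineer would, in place of code of your own. Each camera call takes 0.05 s, during which the arm holds its last target. There are 200 camera calls.

## Working session

There is one attempt and no reset: what is moved stays moved. The work goes in short steps, Python scripts to look and compute and a tool call to move; the robot and the scene stay as the last step left them, time stands still between calls to the robot, and variables do not carry over. Pictures are saved under pics/ and viewed, about 8 in all and at most 12, crops included, and the job is handed in when it is done.

Besides the shell and the picture viewer there is one more tool, called after ">>>" as name(argument=value, ...) on one line, values as JSON. drive_tool: Moves the arm, as the interface text tells. Its arguments: {"type":"object","properties":{"increments":{"type":"array","items":{"type":"object","properties":{"hand":{"type":"number"},"dx":{"type":"number"},"dy":{"type":"number"},"dz":{"type":"number"},"twist":{"type":"number"}}}}},"required":["increments"]}

```bash
mkdir -p pics; python3 - <<'E'
from bench import *
import cv2,numpy as np,pickle
d={}
for n in("scene","side","wrist"):
    c=capture(n);d[n]=c;cv2.imwrite(f"pics/{n}0.png",cv2.resize(c["pixels"][:,:,::-1],(800,600),interpolation=cv2.INTER_CUBIC))
    print(n,c["K"].tolist(),np.round(c["cam_to_world"],3).tolist())
pickle.dump(d,open("cap0.pkl","wb"));print(observe())
E
```

```text
scene [[433.70777030437245, 0.0, 271.7080120810472], [0.0, 433.70777030437245, 209.71196856290052], [0.0, 0.0, 1.0]] [[0.618, 0.631, -0.469, 1060.848], [0.786, -0.495, 0.371, -414.386], [0.001, -0.598, -0.802, 1056.333], [0.0, 0.0, 0.0, 1.0]]
side [[420.6839454306543, 0.0, 280.2145970292702], [0.0, 420.6839454306543, 210.69512905922738], [0.0, 0.0, 1.0]] [[0.978, -0.118, 0.17, 345.247], [-0.206, -0.638, 0.742, -787.373], [0.021, -0.761, -0.649, 883.853], [0.0, 0.0, 0.0, 1.0]]
wrist [[325.19226210127806, 0.0, 277.1835414499897], [0.0, 325.19226210127806, 214.72808457570983], [0.0, 0.0, 1.0]] [[0.439, 0.85, 0.291, 179.222], [0.898, -0.415, -0.143, 553.616], [-0.001, 0.324, -0.946, 372.766], [0.0, 0.0, 0.0, 1.0]]
{'time': 0.15, 'q': array([ 9.08685387e-01,  1.81379348e-01,  1.60779176e+00, -6.62846753e-06,
        1.35378555e+00, -2.06287688e-01]), 'qvel': array([ 0.00130999, -0.00280086, -0.00187494, -0.00108071,  0.00096658,
       -0.00034363]), 'joint_efforts': array([ 9.32004004e-04, -4.45267153e+01, -3.51688886e+01, -4.81889856e-04,
        5.97632359e-03,  1.04217844e-05]), 'tcp_pos': array([252.84615747, 515.98178501, 252.57954469]), 'tool_rot': array([-3.14131960e+00,  1.33640368e-03,  1.11497469e+00]), 'wrist_force': array([-0.26340507,  0.13988607, -0.0708302 ]), 'moment': array([-0.04005396, -0.02761198, -0.02664544]), 'width': 1.0027565142642312}
```

View pics/scene0.png

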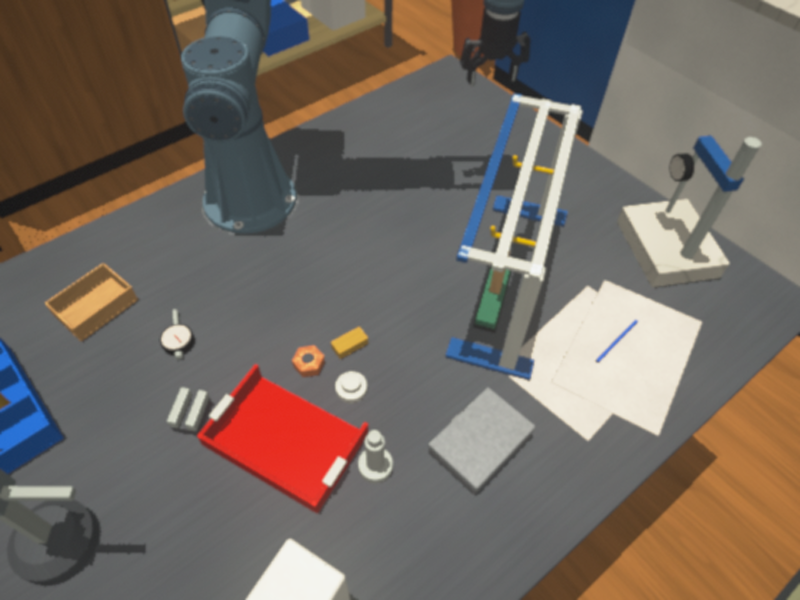

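View pics/side0.png

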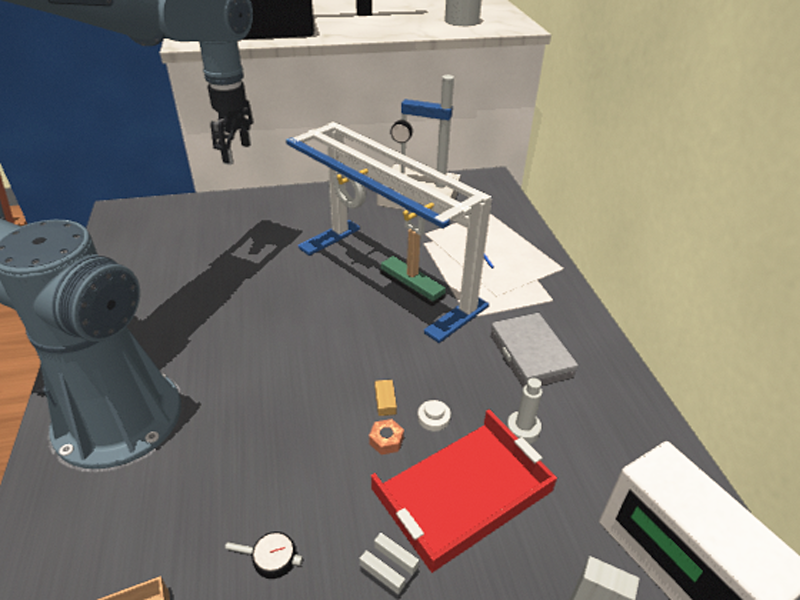

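```bash
python3 - <<'E'
import cv2,numpy as np,pickle
d=pickle.load(open("cap0.pkl","rb"))
def crop(n,x0,x1,y0,y1,s):
    im=cv2.resize(d[n]["pixels"][y0:y1,x0:x1,::-1],None,fx=s,fy=s,interpolation=cv2.INTER_CUBIC)
    for k in range(-(-x0//20)*20,x1,20): cv2.putText(im,str(k),(int((k-x0)*s),8),0,.3,(0,255,255),1); cv2.line(im,(int((k-x0+.5)*s),10),(int((k-x0+.5)*s),16),(0,255,255),1)
    for k in range(-(-y0//20)*20,y1,20): cv2.putText(im,str(k),(0,int((k-y0+.5)*s)+3),0,.3,(0,255,255),1);cv2.line(im,(20,int((k-y0+.5)*s)),(26,int((k-y0+.5)*s)),(0,255,255),1)
    return im
def pad(a,h): return cv2.copyMakeBorder(a,0,h-a.shape[0],0,4,cv2.BORDER_CONSTANT)
def comb(f,*a):
    h=max(x.shape[0] for x in a);cv2.imwrite(f,np.hstack([pad(x,h) for x in a]))
comb("pics/A.png",crop("side",190,352,80,245,2.8),crop("scene",312,412,60,268,2.8))
comb("pics/B.png",crop("side",245,400,255,405,2.5),crop("scene",130,290,220,360,2.5))
E
```

```text
(no output)
```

View pics/A.png

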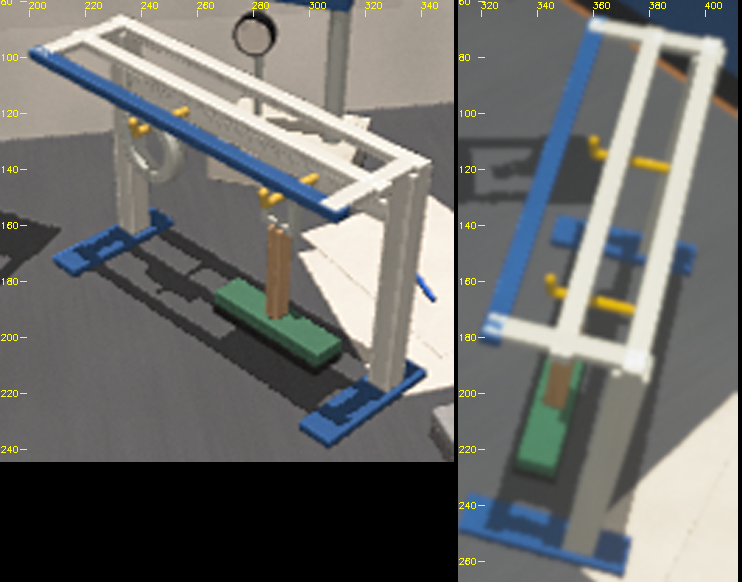

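View pics/B.png

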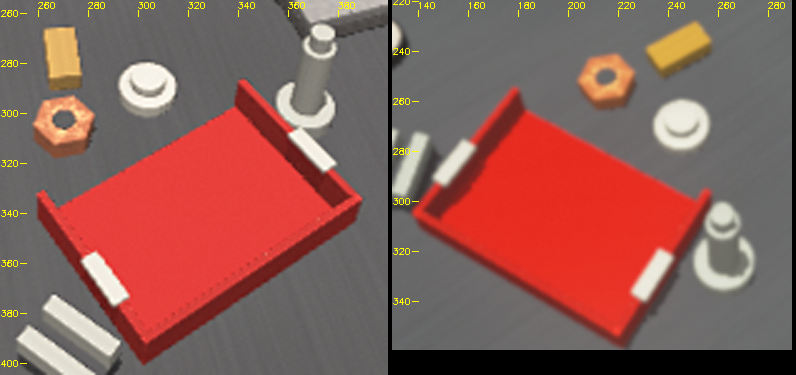

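```bash
cat > h.py <<'E'
import cv2,numpy as np,pickle
from scipy.optimize import least_squares
d=pickle.load(open("cap0.pkl","rb"))
def proj(n,P,d=d):
    c=d[n];T=np.linalg.inv(c["cam_to_world"]);p=(T[:3,:3]@np.atleast_2d(P).T).T+T[:3,3]
    u=p@c["K"].T;return u[:,:2]/u[:,2:]
def rp(p,L):
    c,s=np.cos(p[2]),np.sin(p[2]);L=np.atleast_2d(L)
    return np.c_[p[0]+c*L[:,0]-s*L[:,1],p[1]+s*L[:,0]+c*L[:,1],L[:,2]]
def fit(obs,x0,d=d):
    f=lambda p:np.concatenate([(proj(n,rp(p,L),d)[0]-uv)*w for n,L,uv,w in obs])
    r=least_squares(f,x0,loss="soft_l1",x_scale=[100,100,.3]);return r.x,r.fun.reshape(-1,2)
def plane(n,uv,z,d=d):
    c=d[n];v=c["cam_to_world"][:3,:3]@np.linalg.inv(c["K"])@np.r_[uv,1];o=c["cam_to_world"][:3,3]
    return (o+v*(z-o[2])/v[2])[:2]
E
python3 - <<'E'
from h import *
np.set_printoptions(precision=2,suppress=True)
A=lambda x,y:np.array([190+x/2.8-.3,80+y/2.8-.3]);C=lambda x,y:np.array([312+(x-458)/2.8-.3,60+y/2.8-.3])
B=lambda x,y:np.array([245+x/2.5-.3,255+y/2.5-.3]);D=lambda x,y:np.array([130+(x-392)/2.5-.3,220+y/2.5-.3])
rack=[("side",(-60,-215,12),A(314,430),1),("side",(-60,215,12),A(64,263),1),("side",(-28,-100,250),A(264,194),1),("scene",(-28,-100,250),C(550,277),1),
("side",(-28,100,250),A(134,121),1),("scene",(-28,100,250),C(594,140),1),("scene",(-60,215,12),C(554,227),1),("scene",(110,215,12),C(693,257),1)]
r,e=fit(rack,[500,300,0.3]);print("rack",r,"\n",e)
sq=[("side",(0,80,75),A(224,285),1),("side",(0,-80,75),A(329,349),1),("scene",(0,-80,75),C(536,466),1)]
s,e=fit(sq,[*rp(r,(0,-100,0))[0,:2],r[2]]);print("sq",s,"exp",rp(r,(0,-100,0)),e)
bay=[("side",(-85,121,40),B(242,81),1),("side",(-85,-121,40),B(42,192),1),("side",(85,-125,40),B(145,341),1),("side",(85,125,40),B(360,199),1),
("scene",(-85,121,40),D(707,190),1),("scene",(-85,-121,40),D(518,90),1),("scene",(85,-125,40),D(415,205),1),("scene",(85,125,40),D(624,335),1)]
b,e=fit(bay,[600,-100,0.2]);print("bay",b,"\n",e)
def loc(w):
    c,s=np.cos(b[2]),np.sin(b[2]);v=w-b[:2];return np.array([c*v[0]+s*v[1],-s*v[0]+c*v[1]])
for nm,z,a,c in[("hub",8,B(148,90),D(681,125)),("block",24,B(61,54),D(678,46)),("hex",24,B(64,118),D(606,76)),("shaft",5,B(305,105),D(723,262)),
 ("vblk",42,B(68,340),None),("dial",22,np.array([192.5,387]),np.array([123,236.6])),("case",40,np.array([373,243]),np.array([337,308]))]:
    for n,u in(("side",a),("scene",c)):
        if u is not None: w=plane(n,u,z);print(nm,n,w,"bay",loc(w))
E
```

```text
rack [545.81 302.42   0.59] 
 [[ 0.02  1.15]
 [-0.79  0.56]
 [-0.13 -1.39]
 [ 0.31  0.53]
 [-0.54 -0.56]
 [-0.05 -0.16]
 [ 0.    0.23]
 [ 0.42  0.78]]
sq [599.32 217.94   0.6 ] exp [[601.26 219.2    0.  ]] [[ 0.17  0.29]
 [ 0.26 -0.13]
 [-0.1  -0.49]]
bay [ 577.45 -266.87   -1.19] 
 [[-0.76 -0.93]
 [-0.97 -0.66]
 [-0.13  0.61]
 [ 0.9  -0.49]
 [ 1.36 -0.06]
 [ 0.38 -0.87]
 [-0.71  3.2 ]
 [-1.3   0.72]]
hub side [ 569.34 -114.37] bay [-144.4   49.7]
hub scene [ 563.64 -112.97] bay [-147.83   44.95]
block side [486.11 -62.22] bay [-223.97   -7.88]
block scene [487.37 -60.58] bay [-225.01   -6.09]
hex side [ 473.47 -145.03] bay [-151.94  -50.66]
hex scene [ 470.07 -146.76] bay [-151.62  -54.47]
shaft side [ 726.54 -162.35] bay [-40.94 177.41]
shaft scene [ 714.92 -171.04] bay [-37.24 163.38]
vblk side [ 431.81 -379.08] bay [  49.38 -177.1 ]
dial side [ 271.3  -328.77] bay [ -57.49 -307.  ]
dial scene [ 269.62 -327.52] bay [ -59.27 -308.09]
case side [797.81  -9.87] bay [-155.54  300.69]
case scene [808.06  -5.72] bay [-155.54  311.75]
```

>>> drive_tool(increments=[{"dz":-0.05,"hand":1},{"dz":-0.1,"hand":1},{"dz":-0.15,"hand":1},{"dz":-0.2,"hand":1},{"dz":-0.25,"hand":1},{"dz":-0.3,"hand":1},{"dz":-0.35,"hand":1},{"dz":-0.4,"hand":1},{"dz":-0.45,"hand":1},{"dz":-0.5,"hand":1},{"dz":-0.55,"hand":1},{"dz":-0.6,"hand":1}])

```text
schema error: expected keys hand, dx, dy, dz, twist
```

```bash
python3 - <<'E'
from bench import *
s=observe();print({k:s[k].round(3) if hasattr(s[k],'round') else s[k] for k in("time","q","tcp_pos","tool_rot")})
E
```

```text
{'time': 0.15, 'q': array([ 0.909,  0.181,  1.608, -0.   ,  1.354, -0.206]), 'tcp_pos': array([252.846, 515.982, 252.58 ]), 'tool_rot': array([-3.141e+00,  1.000e-03,  1.115e+00])}
```

>>> drive_tool(increments=[{"dx":0,"dy":0,"twist":0,"dz":-0.05,"hand":1},{"dx":0,"dy":0,"twist":0,"dz":-0.1,"hand":1},{"dx":0,"dy":0,"twist":0,"dz":-0.15,"hand":1},{"dx":0,"dy":0,"twist":0,"dz":-0.2,"hand":1},{"dx":0,"dy":0,"twist":0,"dz":-0.25,"hand":1},{"dx":0,"dy":0,"twist":0,"dz":-0.3,"hand":1},{"dx":0,"dy":0,"twist":0,"dz":-0.35,"hand":1},{"dx":0,"dy":0,"twist":0,"dz":-0.4,"hand":1},{"dx":0,"dy":0,"twist":0,"dz":-0.45,"hand":1},{"dx":0,"dy":0,"twist":0,"dz":-0.5,"hand":1},{"dx":0,"dy":0,"twist":0,"dz":-0.55,"hand":1},{"dx":0,"dy":0,"twist":0,"dz":-0.6,"hand":1}])

```text
time: 1.35
tcp_pos: [241.3, 490.6, 785.3]
tool_rot: [-3.139, -0.012, 1.115]
wrist_force: [0.3, 0.1, -1.0]
width: 0.999
```

```bash
python3 - <<'E'
from bench import *
s=observe();print({k:s[k].round(3) if hasattr(s[k],'round') else s[k] for k in("time","q","tcp_pos","tool_rot")})
E
```

```text
{'time': 1.35, 'q': array([ 0.894,  0.349,  0.303,  0.008,  2.478, -0.215]), 'tcp_pos': array([241.302, 490.626, 785.311]), 'tool_rot': array([-3.139, -0.012,  1.115])}
```

>>> drive_tool(increments=[{"dx":0,"dy":0,"twist":0,"dz":0.05,"hand":1},{"dx":0,"dy":0,"twist":0,"dz":0.1,"hand":1},{"dx":0,"dy":0,"twist":0,"dz":0.15,"hand":1},{"dx":0,"dy":0,"twist":0,"dz":0.15,"hand":1}])

```text
time: 1.75
tcp_pos: [240.5, 491.1, 632.5]
tool_rot: [-3.14, -0.014, 1.115]
wrist_force: [0.4, -0.7, -0.8]
width: 1.001
```

>>> drive_tool(increments=[{"dx":0.02,"dy":0.046,"dz":0,"twist":0,"hand":1},{"dx":0.04,"dy":0.092,"dz":0,"twist":0,"hand":1},{"dx":0.06,"dy":0.138,"dz":0,"twist":0,"hand":1},{"dx":0.08,"dy":0.184,"dz":0,"twist":0,"hand":1},{"dx":0.1,"dy":0.23,"dz":0,"twist":0,"hand":1},{"dx":0.12,"dy":0.276,"dz":0,"twist":0,"hand":1},{"dx":0.14,"dy":0.322,"dz":0,"twist":0,"hand":1},{"dx":0.16,"dy":0.368,"dz":0,"twist":0,"hand":1},{"dx":0.18,"dy":0.41,"dz":0,"twist":0,"hand":1},{"dx":1.04,"dy":0.91,"dz":0,"twist":0,"hand":1},{"dx":1.04,"dy":0.91,"dz":0,"twist":0,"hand":1},{"dx":1.04,"dy":0.91,"dz":0,"twist":0,"hand":1},{"dx":1.04,"dy":0.91,"dz":0,"twist":0,"hand":1},{"dx":1.04,"dy":0.91,"dz":0,"twist":0,"hand":1},{"dx":1.04,"dy":0.91,"dz":0,"twist":0,"hand":1},{"dx":1.04,"dy":0.91,"dz":0,"twist":0,"hand":1},{"dx":1.04,"dy":0.91,"dz":0,"twist":0,"hand":1}])

```text
time: 3.45
tcp_pos: [694.9, 484.5, 460.2]
tool_rot: [3.124, -0.053, 1.115]
wrist_force: [-0.4, 0.5, -0.0]
width: 1.002
```

```bash
python3 - <<'E'
from bench import *
s=observe();print({k:s[k].round(3) if hasattr(s[k],'round') else s[k] for k in("time","q","tcp_pos","tool_rot")})
E
```

```text
{'time': 3.45, 'q': array([ 0.463,  0.824,  0.298,  0.02 ,  1.966, -0.644]), 'tcp_pos': array([694.854, 484.454, 460.195]), 'tool_rot': array([ 3.124, -0.053,  1.115])}
```

```bash
cat > kin.py <<'E'
import numpy as np
from scipy.spatial.transform import Rotation as Ro
from scipy.optimize import least_squares
LO=np.array([-2.99,-.89,.3,-1.14,0,-3.12]);HI=np.array([2.99,2.07,2.58,4.28,2.63,3.12])
def fk(q,k):
    a,h,L1,L2,Lt,o,e=k
    Z=lambda t:Ro.from_euler('z',t);Y=lambda t:Ro.from_euler('y',t)
    R1=Z(q[0]);R2=R1*Y(q[1]);R3=R2*Y(q[2]);R4=R3*Z(q[3]);R5=R4*Y(q[4]);R6=R5*Z(q[5])
    p=R1.apply([a,o,h])+R2.apply([0,0,L1])+R3.apply([e,0,L2])+R6.apply([0,0,Lt])
    return p,R6
def cost_solve(q0,pt,Rt,k,w):
    def f(q):
        p,R=fk(q,k);return np.r_[pt-p,w*(Rt*R.inv()).as_rotvec()]
    return least_squares(f,np.clip(q0,LO+1e-6,HI-1e-6),bounds=(LO,HI)).x
E
python3 - <<'E'
from kin import *
np.set_printoptions(precision=4,suppress=True)
Q=[[.90868,.18138,1.60779,0,1.35379,-.20629],[.894,.349,.303,.008,2.478,-.215],[.463,.824,.298,.02,1.966,-.644]]
P=np.array([[252.85,515.98,252.58],[241.3,490.63,785.31],[694.85,484.45,460.2]])/1000
E=[[-3.1413,.0013,1.115],[-3.139,-.012,1.115],[3.124,-.053,1.115]]
for q,e in zip(Q,E):
    R=fk(q,[0]*7)[1];print(np.round((R.inv()*Ro.from_euler('xyz',e)).as_rotvec(),3))
f=lambda k:np.r_[np.concatenate([fk(q,k)[0]-p for q,p in zip(Q,P)]),.02*(k-k0)]
k0=np.array([0,.4,.4,.4,.25,.118,0]);r=least_squares(f,k0);print(r.x,np.round(r.fun[:9]*1000,1))
E
```

```text
[-0.     0.     3.142]
[-0.001 -0.001 -3.141]
[-0.001 -0.    -3.141]
[0.0003 0.3198 0.4378 0.5141 0.3029 0.1177 0.0857] [ 0.  -0.2 -0.1  0.  -0.  -0.3  0.1  0.2  0.4]
```

```bash
cat >> kin.py <<'E'
K=np.array([.0003,.3198,.4378,.5141,.3029,.1177,.0857]);PI=Ro.from_euler('z',np.pi)
def tool(q): p,R=fk(q,K);return p,R*PI
def sim(q,rows,w,walk):
    """rows: (dx,dy,dz,twist); walk: internal target walks on (True) or is re-based on what was reached"""
    p0,R0=tool(q);pc,tc=p0.copy(),0.
    Rc=R0
    for r in rows:
        pt=p0+R0.apply(r[:3]);v=pt-pc;n=np.linalg.norm(v);pn=pc+v*min(1,.05/max(n,1e-9))
        Rt=R0*Ro.from_euler('z',r[3]);rv=(Rt*Rc.inv()).as_rotvec();m=np.linalg.norm(rv);Rn=Ro.from_rotvec(rv*min(1,.15/max(m,1e-9)))*Rc
        q=cost_solve(q,pn,Rn*PI.inv(),K,w)
        if walk:pc,Rc=pn,Rn
        else:pc,Rc=tool(q)
    return q
def lean(q):
    p,R=tool(q);z=R.apply([0,0,1]);return np.degrees(np.arccos(-z[2])),np.arctan2(z[1],z[0])
E
python3 - <<'E'
from kin import *
np.set_printoptions(precision=3,suppress=True)
q0=np.array([.90868,.18138,1.60779,0,1.35379,-.20629])
q1=np.array([.894,.349,.303,.008,2.478,-.215])
ra=[(0,0,-.05*i,0) for i in range(1,13)]
rb=[(.02*i,.046*i,0,0) for i in range(1,10)]+[(1.04,.91,0,0)]*8
q2s=sim(q1,[(0,0,.15,0)]*4,1,True)
for walk in(True,False):
  for w in(.3,.6,1,1.5):
    a=sim(q0,ra,w,walk);b=sim(q2s,rb,w,walk);print(walk,w,a,tool(a)[0],np.array(lean(a)));print('     ',b,tool(b)[0],np.array(lean(b)))
E
```

```text
True 0.3 [ 0.883  0.31   0.3    0.039  2.422 -0.201] [0.241 0.49  0.808] [6.42  1.118]
      [ 0.453  0.829  0.3    0.109  1.277 -0.651] [0.858 0.583 0.535] [42.577  0.607]
True 0.6 [ 0.89   0.33   0.3    0.012  2.481 -0.216] [0.237 0.482 0.796] [1.843 1.124]
      [ 0.452  0.825  0.3    0.052  1.716 -0.647] [0.762 0.518 0.473] [17.477  0.624]
True 1 [ 0.891  0.335  0.3    0.005  2.496 -0.22 ] [0.236 0.48  0.793] [0.636 1.14 ]
      [ 0.453  0.836  0.3    0.027  1.882 -0.652] [0.722 0.492 0.452] [7.233 0.662]
True 1.5 [ 0.892  0.337  0.3    0.002  2.501 -0.222] [0.235 0.479 0.793] [0.243 1.181]
      [ 0.454  0.841  0.3    0.018  1.94  -0.654] [0.708 0.482 0.446] [3.603 0.727]
False 0.3 [ 0.888  0.326  0.3    0.029  2.436 -0.204] [0.242 0.493 0.799] [4.682 1.118]
      [ 0.461  0.822  0.3    0.032  1.865 -0.643] [0.721 0.5   0.464] [9.03  0.658]
False 0.6 [ 0.894  0.342  0.3    0.008  2.479 -0.215] [0.239 0.488 0.79 ] [1.201 1.128]
      [ 0.463  0.83   0.3    0.016  1.967 -0.645] [0.695 0.484 0.454] [2.666 0.782]
False 1 [ 0.895  0.346  0.3    0.003  2.489 -0.218] [0.239 0.487 0.788] [0.387 1.157]
      [ 0.464  0.832  0.3    0.012  1.988 -0.646] [0.69  0.481 0.452] [1.375 0.948]
False 1.5 [ 0.895  0.348  0.3    0.001  2.492 -0.219] [0.238 0.486 0.787] [0.13  1.238]
      [ 0.464  0.833  0.3    0.011  1.995 -0.646] [0.688 0.48  0.452] [0.997 1.086]
```

```bash
cat > plan1.py <<'E'
from kin import *
np.set_printoptions(precision=3,suppress=True)
def Rlean(L,az,flip):
    z=np.array([np.sin(L)*np.cos(az),np.sin(L)*np.sin(az),-np.cos(L)]);x=np.array([-np.sin(az),np.cos(az),0])*(1 if flip else -1)
    return Ro.from_matrix(np.c_[x,np.cross(z,x),z])
def ik(p,R,q0s=None):
    best=None
    rng=np.random.default_rng(0)
    for i in range(12):
        q0=rng.uniform(LO,HI) if q0s is None or i else q0s
        q=cost_solve(q0,p,R*PI.inv(),K,.5);pp,RR=tool(q);e=np.linalg.norm(pp-p)+(RR*R.inv()).magnitude()
        if best is None or e<best[0]-1e-6:best=(e,q)
    return best
if __name__=="__main__":
    for L in(38,45):
        for fl in(0,1):
            R=Rlean(np.radians(L),.595,fl)
            for nm,p in(("grasp",[.600,.218,.113]),("out",[.52,.165,.15])):
                print(L,fl,nm,*ik(np.array(p)-.003*R.apply([0,0,1]),R))
E
python3 plan1.py
```

```text
38 0 grasp 5.5981936385476145e-09 [-0.012  0.228  2.029  0.882  0.472  0.245]
38 0 out 6.958714558855958e-12 [-0.163 -0.05   2.234  0.83   0.611  0.199]
38 1 grasp 2.8393581382115916e-15 [-0.012  0.228  2.029  0.882  0.472 -2.896]
38 1 out 9.56610873973333e-09 [-0.163 -0.05   2.234  0.83   0.611 -2.942]
45 0 grasp 2.8842081777840533e-11 [-0.05   0.234  2.097  1.289  0.459 -0.176]
45 0 out 3.482049321182676e-08 [-0.222 -0.051  2.304  1.129  0.607 -0.124]
45 1 grasp 1.21562719030697e-15 [-0.05   0.234  2.097  1.289  0.459  2.965]
45 1 out 1.039512666332471e-14 [-0.222 -0.051  2.304  1.129  0.607  3.018]
```

```bash
cat > s1.py <<'E'
from plan1 import *
import sys
w=.55
res=[]
for r in(.42,.5,.6,.7):
  for z in(.1,.2,.3,.45):
    # vertical tool, q6=3.1, arm plane azimuth q1=0
    q=None
    p=np.array([r,.1177,z]); R=Ro.from_euler('xyz',[np.pi,0,-3.1])
    e,q0=ik(p,R,np.array([0,.2,1.8,0,1.1,3.1]))
    if e>1e-3 or abs(q0[3])>.1:continue
    for t in(1.5,2.8):
      out=[]
      q=q0
      for call in range(2):
        for n in range(4):
          q=sim(q,[(0,0,0,t)]*5,w,False) if n==0 and 0 else q
        # track every 5 rows
        for n in(8,16):
          qq=sim(q,[(0,0,0,t)]*n,w,False);L,a=lean(qq);out.append((round(L,1),round(a-qq[0],2),np.round(tool(qq)[0]-p,2).tolist(),np.round(qq[3:],2).tolist()))
        q=qq
      print(r,z,np.round(q0[1:5],2),t,*out,sep="  ")
E
time timeout 500 python3 s1.py
```

```text
0.42  0.1  [ 0.08  2.07 -0.    0.99]  1.5  (np.float64(22.8), np.float64(1.33), [-0.02, -0.04, -0.04], [0.55, 0.8, 3.12])  (np.float64(21.3), np.float64(0.79), [-0.05, -0.05, -0.14], [1.03, 0.31, 3.12])  (np.float64(26.2), np.float64(0.57), [-0.06, -0.04, -0.17], [2.19, 0.3, 3.12])  (np.float64(23.7), np.float64(0.78), [-0.1, -0.05, -0.21], [2.34, 0.41, 3.12])
0.42  0.1  [ 0.08  2.07 -0.    0.99]  2.8  (np.float64(26.4), np.float64(1.32), [-0.01, -0.03, -0.03], [0.64, 0.8, 3.12])  (np.float64(36.5), np.float64(0.27), [-0.0, 0.01, -0.06], [1.84, 0.17, 3.12])  (np.float64(37.6), np.float64(-0.0), [-0.0, 0.01, -0.06], [3.15, 0.09, 3.12])  (np.float64(34.7), np.float64(-0.0), [-0.0, 0.0, -0.06], [4.28, 0.0, 3.12])
0.42  0.2  [-0.08  1.99 -0.    1.23]  1.5  (np.float64(22.4), np.float64(1.5), [-0.03, -0.07, -0.03], [0.43, 1.14, 3.12])  (np.float64(23.7), np.float64(1.53), [-0.09, -0.14, -0.11], [0.5, 1.0, 3.12])  (np.float64(37.8), np.float64(1.77), [-0.09, -0.17, -0.2], [1.0, 0.8, 3.12])  (np.float64(25.2), np.float64(1.64), [-0.14, -0.12, -0.3], [1.57, 0.44, 3.12])
0.42  0.2  [-0.08  1.
[... 9739 characters left out ...]
 np.float64(1.31), [-0.03, -0.1, -0.03], [0.22, 1.63, 3.12])  (np.float64(25.8), np.float64(1.25), [-0.07, -0.15, -0.07], [0.43, 1.4, 3.12])  (np.float64(48.7), np.float64(1.42), [-0.11, -0.19, -0.14], [0.9, 1.25, 3.12])  (np.float64(55.0), np.float64(1.26), [-0.12, -0.19, -0.24], [1.18, 1.0, 3.12])
0.7  0.45  [0.42 0.92 0.   1.8 ]  2.8  (np.float64(16.8), np.float64(1.3), [-0.03, -0.09, -0.03], [0.28, 1.59, 3.12])  (np.float64(42.5), np.float64(1.15), [-0.05, -0.1, -0.09], [0.74, 1.16, 3.12])  (np.float64(70.6), np.float64(1.11), [-0.05, -0.1, -0.14], [1.49, 1.01, 3.12])  (np.float64(73.0), np.float64(0.12), [-0.04, -0.07, -0.1], [2.6, 0.23, 3.12])
real	0m54.541s
user	0m54.738s
sys	0m0.205s
```

```bash
cat > s2.py <<'E'
from plan1 import *
b=np.array([.57745,-.26687]);ps=-1.19;u=np.array([np.cos(ps),np.sin(ps)])
for L in(36,42,48):
  for az in(-1.19,-1.05,-.9):
    for fl in(0,1):
      R=Rlean(np.radians(L),az,fl);o=[]
      for x in(-.31,-.06):
        p=np.r_[b+u*x,.068]-.003*R.apply([0,0,1]);e,q=ik(p,R);o+=[round(e,3),q]
      print(L,az,fl,*o)
E
python3 s2.py
```

```text
36 -1.19 0 0.0 [ 0.171  0.278  2.082 -0.872  0.849 -2.732] 0.015 [-0.34   0.361  1.947 -0.897  0.59   3.12 ]
36 -1.19 1 0.0 [ 0.171  0.278  2.082 -0.872  0.849  0.409] 0.0 [-0.333  0.368  1.952 -0.931  0.587  0.022]
36 -1.05 0 0.0 [ 0.154  0.233  2.144 -0.931  0.753 -2.809] 0.0 [-0.372  0.332  2.005 -0.947  0.472  3.04 ]
36 -1.05 1 0.0 [ 0.154  0.233  2.144 -0.931  0.753  0.332] 0.0 [-0.372  0.332  2.005 -0.947  0.472 -0.102]
36 -0.9 0 0.0 [ 0.123  0.184  2.209 -0.993  0.642 -2.9  ] 0.0 [-0.423  0.297  2.055 -0.918  0.347  2.855]
36 -0.9 1 0.0 [ 0.123  0.184  2.209 -0.993  0.642  0.241] 0.0 [-0.423  0.297  2.055 -0.918  0.347 -0.287]
42 -1.19 0 0.0 [ 0.229  0.331  2.075 -1.001  0.904 -2.577] 0.105 [-0.343  0.335  1.949 -0.944  0.601  3.12 ]
42 -1.19 1 0.0 [ 0.229  0.331  2.075 -1.001  0.904  0.565] 0.014 [-0.292  0.389  1.969 -1.14   0.609  0.246]
42 -1.05 0 0.0 [ 0.213  0.283  2.145 -1.089  0.803 -2.62 ] 0.07 [-0.365  0.311  2.017 -1.053  0.476  3.12 ]
42 -1.05 1 0.0 [ 0.213  0.283  2.145 -1.089  0.803  0.522] 0.039 [-0.339  0.334  2.019 -1.14   0.49   0.102]
42 -0.9 0 0.023 [ 0.185
[... 156 characters left out ...]
.403  0.285  2.075 -1.14   0.345 -0.06 ]
48 -1.19 0 0.0 [ 0.282  0.392  2.063 -1.109  0.972 -2.441] 0.189 [-0.377  0.474  2.137  4.28   0.56  -2.097]
48 -1.19 1 0.0 [ 0.282  0.392  2.063 -1.109  0.972  0.701] 0.106 [-0.251  0.387  1.938 -1.14   0.684  0.259]
48 -1.05 0 0.044 [ 0.28   0.324  2.116 -1.14   0.898 -2.53 ] 0.112 [-0.376  0.425  2.144  4.28   0.492 -2.203]
48 -1.05 1 0.044 [ 0.28   0.324  2.116 -1.14   0.898  0.612] 0.112 [-0.376  0.425  2.144  4.28   0.492  0.938]
48 -0.9 0 0.101 [ 0.257  0.224  2.175 -1.14   0.806 -2.679] 0.037 [-0.392  0.365  2.155  4.28   0.396 -2.33 ]
48 -0.9 1 0.101 [ 0.257  0.224  2.175 -1.14   0.806  0.463] 0.037 [-0.392  0.365  2.155  4.28   0.396  0.812]
```

```bash
sed -i 's/^def sim(q,rows,w,walk):/def sim(q,rows,w,walk,log=None):/; s/^        else:pc,Rc=tool(q)/        else:pc,Rc=tool(q)\n        if log is not None:log.append(q)/' kin.py
cat > s3.py <<'E'
from plan1 import *
w=.55
qn=np.array([.463,.824,.3,.02,1.966,-.644]);p0,R0=tool(qn)
from multiprocessing import Pool
def one(a):
    q1,r,z,t=a;out=[]
    p=np.r_[Ro.from_euler('z',q1).apply([r,.1177,0])[:2],z]
    tw=3.1-(q1-1.115)   # total twist so that q6~3.1
    R=R0*Ro.from_euler('z',tw);q=cost_solve(np.array([q1,.2,1.6,0,1.3,3.05]),p,R*PI.inv(),K,.5)
    if np.linalg.norm(tool(q)[0]-p)>.005:return out
    log=[];sim(q,[(0,0,0,t)]*20,w,False,log)
    for n,s in enumerate(log):
        L,az=lean(s)
        if 36<L<40 and abs(az-.595)<.06:out.append((n+1,a,np.round(p,3),L,az,s,tool(s)[0]))
    return out
if __name__=="__main__":
    A=[(q1,r,z,t) for q1 in(-.8,-.65,-.5,-.35,-.2,-.05) for r in(.45,.55,.65) for z in(.2,.3,.4) for t in(2.8,)]
    with Pool() as P:
        for o in P.map(one,A):
            for x in o:print(*x)
E
time timeout 500 python3 s3.py
```

```text
10 (-0.35, 0.55, 0.3, 2.8) [ 0.557 -0.078  0.3  ] 37.15014863673938 0.5490523390138934 [-0.82  -0.104  2.035  0.699  1.166  3.12 ] [ 0.519 -0.121  0.252]
10 (-0.2, 0.45, 0.2, 2.8) [0.464 0.026 0.2  ] 36.40574460248059 0.6476205120609922 [-0.743 -0.198  2.338  0.755  1.02   3.12 ] [ 0.445 -0.009  0.156]
11 (-0.2, 0.45, 0.2, 2.8) [0.464 0.026 0.2  ] 39.11718060317338 0.5863558006349538 [-0.768 -0.198  2.381  0.836  0.98   3.12 ] [ 0.446 -0.008  0.148]
11 (-0.2, 0.45, 0.3, 2.8) [0.464 0.026 0.3  ] 36.68549360465417 0.6421445793225001 [-0.937 -0.416  2.299  0.663  1.327  3.12 ] [ 0.409 -0.053  0.238]
12 (-0.2, 0.45, 0.3, 2.8) [0.464 0.026 0.3  ] 39.03522527190031 0.5916313503225696 [-0.991 -0.429  2.347  0.71   1.311  3.12 ] [ 0.406 -0.057  0.227]
10 (-0.2, 0.55, 0.2, 2.8) [0.562 0.006 0.2  ] 38.278111755164275 0.611567950430288 [-0.599  0.032  2.129  0.829  0.904  3.12 ] [ 0.545 -0.017  0.162]
12 (-0.2, 0.55, 0.4, 2.8) [0.562 0.006 0.4  ] 38.51285204571197 0.6188915362561481 [-0.824 -0.259  2.018  0.686  1.344  3.12 ] [ 0.496 -0.087  0.325]
10 (-0.2, 0.65, 0.2, 2.8) [ 0.66  -0.014  0.2  ] 39.3456074518699 0.593764319858564 [-0.519  0.224  1.906  0.843  0.866  3.12 ] [ 0.641 -0.032  0.167]
15 (-0.05, 0.45, 0.4, 2.8) [0.455 0.095 0.4  ] 36.199362877747696 0.5601055573800913 [-1.399 -0.89   2.35   0.613  1.887  3.12 ] [ 0.298 -0.063  0.322]
16 (-0.05, 0.45, 0.4, 2.8) [0.455 0.095 0.4  ] 36.36026927213974 0.5362207305773338 [-1.49  -0.89   2.362  0.601  1.917  3.12 ] [ 0.286 -0.078  0.317]
real	0m7.937s
user	0m25.874s
sys	0m0.303s
```

```bash
cat > mv.py <<'E'
import numpy as np
from scipy.spatial.transform import Rotation as Ro
np.set_printoptions(precision=4,suppress=True)
def inc(s,*pts):
    """world points (mm) -> dx,dy,dz (m) from measured pose"""
    R=Ro.from_euler('xyz',s["tool_rot"])
    for p in pts:print(p,"->",np.round(R.inv().apply((np.array(p)-s["tcp_pos"])/1000),4))
E
python3 -c "
from bench import *;from mv import *
s=observe();inc(s,[555,0,460],[555,0,250])"
```

```text
[555, 0, 460] -> [-0.4959  0.0879 -0.0245]
[555, 0, 250] -> [-0.507   0.0843  0.1852]
```

>>> drive_tool(increments=[{"dx":-0.05,"dy":0.009,"dz":-0.002,"twist":0.146,"hand":1},{"dx":-0.1,"dy":0.018,"dz":-0.005,"twist":0.292,"hand":1},{"dx":-0.149,"dy":0.026,"dz":-0.007,"twist":0.438,"hand":1},{"dx":-0.198,"dy":0.035,"dz":-0.01,"twist":0.584,"hand":1},{"dx":-0.248,"dy":0.044,"dz":-0.012,"twist":0.73,"hand":1},{"dx":-0.298,"dy":0.053,"dz":-0.015,"twist":0.876,"hand":1},{"dx":-0.347,"dy":0.062,"dz":-0.017,"twist":1.022,"hand":1},{"dx":-0.397,"dy":0.07,"dz":-0.02,"twist":1.168,"hand":1},{"dx":-0.446,"dy":0.079,"dz":-0.022,"twist":1.314,"hand":1},{"dx":-0.496,"dy":0.088,"dz":-0.024,"twist":1.46,"hand":1},{"dx":-0.498,"dy":0.087,"dz":0.01,"twist":1.606,"hand":1},{"dx":-0.499,"dy":0.087,"dz":0.04,"twist":1.752,"hand":1},{"dx":-0.501,"dy":0.086,"dz":0.07,"twist":1.898,"hand":1},{"dx":-0.503,"dy":0.086,"dz":0.1,"twist":2.044,"hand":1},{"dx":-0.504,"dy":0.085,"dz":0.13,"twist":2.19,"hand":1},{"dx":-0.506,"dy":0.085,"dz":0.16,"twist":2.336,"hand":1},{"dx":-0.507,"dy":0.084,"dz":0.185,"twist":2.482,"hand":1},{"dx":-0.507,"dy":0.084,"dz":0.185,"twist":2.63,"hand":1}])

```text
time: 5.25
tcp_pos: [552.1, 0.1, 247.3]
tool_rot: [-3.107, 0.039, -1.521]
wrist_force: [-1.0, -0.6, 0.6]
width: 0.997
```

>>> drive_tool(increments=[{"dx":0,"dy":0,"dz":0,"twist":0.149,"hand":1},{"dx":0,"dy":0,"dz":0,"twist":0.298,"hand":1},{"dx":0,"dy":0,"dz":0,"twist":0.447,"hand":1},{"dx":0,"dy":0,"dz":0,"twist":0.596,"hand":1},{"dx":0,"dy":0,"dz":0,"twist":0.745,"hand":1},{"dx":0,"dy":0,"dz":0,"twist":0.894,"hand":1},{"dx":0,"dy":0,"dz":0,"twist":1.043,"hand":1},{"dx":0,"dy":0,"dz":0,"twist":1.192,"hand":1},{"dx":0,"dy":0,"dz":0,"twist":1.341,"hand":1},{"dx":0,"dy":0,"dz":0,"twist":1.49,"hand":1},{"dx":0,"dy":0,"dz":0,"twist":1.639,"hand":1},{"dx":0,"dy":0,"dz":0,"twist":1.78,"hand":1}])

```text
time: 6.45
tcp_pos: [554.6, -0.4, 251.9]
tool_rot: [3.096, 0.033, 2.981]
wrist_force: [-0.2, 0.4, 0.4]
width: 1.0
```

>>> drive_tool(increments=[{"dx":0,"dy":0,"dz":0,"twist":2.8,"hand":1},{"dx":0,"dy":0,"dz":0,"twist":2.8,"hand":1},{"dx":0,"dy":0,"dz":0,"twist":2.8,"hand":1},{"dx":0,"dy":0,"dz":0,"twist":2.8,"hand":1},{"dx":0,"dy":0,"dz":0,"twist":2.8,"hand":1}])

```text
time: 6.95
tcp_pos: [524.3, -54.8, 229.8]
tool_rot: [2.816, 0.016, 2.534]
wrist_force: [-0.5, -0.5, 0.0]
width: 0.996
```

```bash
cat > st.py <<'E'
from bench import *
from kin import *
np.set_printoptions(precision=3,suppress=True)
s=observe();R=Ro.from_euler('xyz',s["tool_rot"]);z=R.apply([0,0,1])
print(s["time"],s["q"],s["tcp_pos"],"lean",np.degrees(np.arccos(-z[2])),"az",np.arctan2(z[1],z[0]),"F",s["wrist_force"],s["width"])
p,Rm=tool(s["q"]);print("model err mm",(p*1000-s["tcp_pos"]),(Rm.inv()*R).as_rotvec())
E
python3 st.py
```

```text
6.95 [-0.518  0.016  1.87   0.343  1.23   3.118] [524.308 -54.803 229.774] lean 18.666526439125487 az 0.9160970306460546 F [-0.523 -0.513  0.013] 0.9961356049109047
model err mm [0.991 1.51  0.249] [-0. -0. -0.]
```

```bash
cat > s4.py <<'E'
from plan1 import *
from multiprocessing import Pool
q5=np.array([-.518,.016,1.87,.343,1.23,3.118])
def one(a):
    w,d,t=a;log=[];sim(q5,[(*d,t)]*12,w,False,log);out=[]
    for n,s in enumerate(log):
        L,az=lean(s)
        if 36<L<39.5:out.append((n+1,a,round(L,1),round(az,3),s,tool(s)[0]))
    return out[:1]
if __name__=="__main__":
    R=Ro.from_euler('xyz',[3.096,.033,2.981]);p=np.array([.5546,-.0004,.2519])
    q0=cost_solve(np.array([-.21,.2,1.7,0,1.3,3.1]),p,R*PI.inv(),K,.5);print(q0)
    for w in(.3,.4,.55,.8):
        for n in (4,5):
            s=sim(q0,[(0,0,0,2.8)]*n,w,False);print(w,n,s,tool(s)[0],lean(s))
    R5=tool(q5)[1]
    A=[(w,tuple(np.round(R5.inv().apply(d),3)),t) for w in(.3,.4) for d in([0,0,0],[.15,0,0],[-.15,0,0],[0,.15,0],[0,.3,0],[0,-.15,0],[0,0,.15]) for t in(2.8,)]
    with Pool() as P:
        for o in P.map(one,A):
            for x in o:print(*x)
E
python3 s4.py
```

```text
[-0.242  0.111  1.69   0.05   1.312  3.048]
0.3 4 [-0.409  0.05   1.792  0.311  1.264  3.12 ] [ 0.549 -0.014  0.247] (np.float64(17.172625519367816), np.float64(1.0021867231073966))
0.3 5 [-0.449  0.03   1.831  0.389  1.241  3.12 ] [ 0.548 -0.013  0.246] (np.float64(21.322863596307396), np.float64(0.9573747036883781))
0.4 4 [-0.425  0.047  1.801  0.3    1.262  3.12 ] [ 0.544 -0.023  0.244] (np.float64(16.560327462725265), np.float64(0.9926385336452531))
0.4 5 [-0.465  0.028  1.841  0.379  1.237  3.12 ] [ 0.543 -0.023  0.241] (np.float64(20.706741443557046), np.float64(0.9478337282602652))
0.55 4 [-0.456  0.039  1.818  0.279  1.258  3.12 ] [ 0.533 -0.042  0.238] (np.float64(15.369883305053838), np.float64(0.9750254597820653))
0.55 5 [-0.498  0.021  1.86   0.357  1.231  3.12 ] [ 0.532 -0.041  0.233] (np.float64(19.46529533186244), np.float64(0.9299220891816959))
0.8 4 [-0.54   0.012  1.855  0.221  1.261  3.12 ] [ 0.503 -0.091  0.229] (np.float64(12.101047666482353), np.float64(0.9349589145470557))
0.8 5 [-0.616 -0.016  1.912  0.274  1.238  3.12 ] [ 0.487 -0.106  0.219] (np.float64(14.8
[... 993 characters left out ...]
np.float64(0.029)), 2.8) 37.6 0.781 [-0.582  0.268  1.742  0.733  1.103  3.12 ] [ 0.651 -0.071  0.205]
7 (0.4, (np.float64(0.123), np.float64(-0.081), np.float64(-0.029)), 2.8) 38.3 0.72 [-1.172 -0.424  2.382  0.634  1.456  3.12 ] [ 0.352 -0.074  0.208]
4 (0.4, (np.float64(0.086), np.float64(0.117), np.float64(0.038)), 2.8) 39.0 0.844 [-0.535 -0.074  2.158  0.784  1.063  3.12 ] [0.508 0.053 0.194]
4 (0.4, (np.float64(0.171), np.float64(0.234), np.float64(0.076)), 2.8) 38.3 0.845 [-0.52  -0.075  2.199  0.79   1.023  3.12 ] [0.495 0.064 0.175]
7 (0.4, (np.float64(-0.086), np.float64(-0.117), np.float64(-0.038)), 2.8) 38.5 0.617 [-0.987  0.099  1.94   0.721  1.229  3.12 ] [ 0.507 -0.213  0.21 ]
```

```bash
cat > s5.py <<'E'
from s4 import *
R5=tool(q5)[1];A=[];D=[[0,-.1,0],[0,-.15,0],[0,-.1,.05],[0,-.15,.1],[-.1,-.1,.05],[.1,-.12,.05],[0,-.05,.05],[0,-.2,.05]]
for d in D: A.append((.6,tuple(np.round(R5.inv().apply(d),3).tolist()),2.8))
with Pool() as P:
    for d,o in zip(D,P.map(one,A)):
        for x in o:print(d,*x)
E
python3 s5.py
```

```text
[0, -0.1, 0] 7 (0.6, (-0.057, -0.078, -0.025), 2.8) 37.7 0.63 [-0.988  0.06   2.053  0.723  1.178  3.12 ] [ 0.481 -0.179  0.179]
[0, -0.15, 0] 7 (0.6, (-0.086, -0.117, -0.038), 2.8) 36.1 0.62 [-1.033  0.108  1.975  0.68   1.209  3.12 ] [ 0.479 -0.226  0.183]
[0, -0.1, 0.05] 7 (0.6, (-0.058, -0.062, -0.073), 2.8) 37.8 0.65 [-1.023 -0.012  2.019  0.688  1.29   3.12 ] [ 0.47  -0.189  0.224]
[0, -0.15, 0.1] 8 (0.6, (-0.087, -0.085, -0.133), 2.8) 38.4 0.596 [-1.141 -0.03   1.958  0.672  1.392  3.12 ] [ 0.446 -0.244  0.26 ]
[-0.1, -0.1, 0.05] 9 (0.6, (0.024, -0.116, -0.092), 2.8) 37.7 0.568 [-1.369 -0.251  2.251  0.613  1.44   3.12 ] [ 0.336 -0.193  0.212]
[0.1, -0.12, 0.05] 6 (0.6, (-0.151, -0.024, -0.058), 2.8) 37.0 0.673 [-0.884  0.189  1.807  0.694  1.226  3.12 ] [ 0.561 -0.21   0.217]
[0, -0.05, 0.05] 6 (0.6, (-0.029, -0.023, -0.06), 2.8) 36.6 0.718 [-0.936 -0.053  2.04   0.668  1.288  3.12 ] [ 0.476 -0.144  0.228]
[0, -0.2, 0.05] 8 (0.6, (-0.115, -0.14, -0.098), 2.8) 37.6 0.564 [-1.132  0.091  1.912  0.679  1.306  3.12 ] [ 0.463 -0.278  0.223]
```

>>> drive_tool(increments=[{"dx":-0.09,"dy":-0.09,"dz":-0.13,"twist":2.8,"hand":1},{"dx":-0.09,"dy":-0.09,"dz":-0.13,"twist":2.8,"hand":1},{"dx":-0.09,"dy":-0.09,"dz":-0.13,"twist":2.8,"hand":1},{"dx":-0.09,"dy":-0.09,"dz":-0.13,"twist":2.8,"hand":1},{"dx":-0.09,"dy":-0.09,"dz":-0.13,"twist":2.8,"hand":1},{"dx":-0.09,"dy":-0.09,"dz":-0.13,"twist":2.8,"hand":1},{"dx":-0.09,"dy":-0.09,"dz":-0.13,"twist":2.8,"hand":1}])

```text
time: 7.65
tcp_pos: [452.7, -249.4, 267.5]
tool_rot: [2.541, -0.173, 1.971]
wrist_force: [0.9, -0.4, -0.0]
width: 0.997
```

```bash
python3 st.py
```

```text
7.65 [-1.095 -0.008  1.898  0.621  1.408  3.118] [ 452.68  -249.377  267.46 ] lean 35.63556938867623 az 0.6457833053223727 F [ 0.866 -0.448 -0.048] 0.9970004113286356
model err mm [2.639 2.182 1.059] [-0. -0. -0.]
```

>>> drive_tool(increments=[{"dx":-0.03,"dy":-0.03,"dz":-0.04,"twist":2.8,"hand":1}])

```text
time: 7.75
tcp_pos: [410.3, -291.2, 262.1]
tool_rot: [2.54, -0.246, 1.878]
wrist_force: [0.5, -1.9, -0.0]
width: 1.001
```

```bash
python3 st.py
```

```text
7.75 [-1.227  0.021  1.889  0.614  1.474  3.117] [ 410.333 -291.198  262.123] lean 36.93557087872131 az 0.6479340533632177 F [ 0.497 -1.939 -0.013] 1.0011898027211072
model err mm [2.729 2.286 1.149] [ 0. -0.  0.]
```

```bash
cat > s6.py <<'E'
from s4 import *
q5=np.array([-1.227,.021,1.889,.614,1.474,3.117]);R5=tool(q5)[1]
for d in([0,0,0],[0,-.1,0],[.1,0,0],[.1,.1,0],[0,0,-.1],[.1,0,-.1]):
    for w in (.6,):
        log=[];r=np.round(R5.inv().apply(d),3);sim(q5,[(*r,2.8)]*4,w,False,log)
        print(d,r,[(round(lean(s)[0],1),round(lean(s)[1],3),np.round(tool(s)[0],2).tolist()) for s in log])
E
python3 s6.py
```

```text
[0, 0, 0] [0. 0. 0.] [(np.float64(38.8), np.float64(0.627), [0.39, -0.3, 0.24]), (np.float64(41.5), np.float64(0.592), [0.37, -0.3, 0.23]), (np.float64(44.5), np.float64(0.549), [0.37, -0.29, 0.22]), (np.float64(47.2), np.float64(0.504), [0.36, -0.29, 0.21])]
[0, -0.1, 0] [-0.092 -0.012 -0.036] [(np.float64(38.5), np.float64(0.628), [0.39, -0.34, 0.24]), (np.float64(40.7), np.float64(0.589), [0.37, -0.38, 0.23]), (np.float64(43.5), np.float64(0.539), [0.36, -0.39, 0.22]), (np.float64(46.1), np.float64(0.487), [0.36, -0.38, 0.21])]
[0.1, 0, 0] [-0.029  0.083  0.048] [(np.float64(39.9), np.float64(0.615), [0.42, -0.3, 0.23]), (np.float64(43.1), np.float64(0.572), [0.43, -0.3, 0.21]), (np.float64(46.3), np.float64(0.524), [0.43, -0.3, 0.19]), (np.float64(49.3), np.float64(0.472), [0.44, -0.29, 0.18])]
[0.1, 0.1, 0] [0.063 0.094 0.084] [(np.float64(39.9), np.float64(0.619), [0.41, -0.27, 0.23]), (np.float64(43.0), np.float64(0.583), [0.41, -0.25, 0.2]), (np.float64(46.2), np.float64(0.541), [0.42, -0.23, 0.18]), (np.float64(49.2), np.float64(0.495), [0.42, -0.22, 0.16])]
[0, 0, -0.1] [-0.024 -0.055  0.08 ] [(np.float64(38.0), np.float64(0.634), [0.4, -0.29, 0.2]), (np.float64(39.6), np.float64(0.608), [0.39, -0.29, 0.14]), (np.float64(42.2), np.float64(0.561), [0.38, -0.29, 0.13]), (np.float64(45.0), np.float64(0.503), [0.38, -0.29, 0.12])]
[0.1, 0, -0.1] [-0.054  0.028  0.128] [(np.float64(39.1), np.float64(0.623), [0.42, -0.3, 0.2]), (np.float64(41.6), np.float64(0.583), [0.44, -0.29, 0.15]), (np.float64(44.6), np.float64(0.529), [0.46, -0.29, 0.12]), (np.float64(47.6), np.float64(0.467), [0.47, -0.28, 0.11])]
```

Two rows with a small −y pull give about 40.5° at 0.59, which is what I want.

>>> drive_tool(increments=[{"dx":-0.09,"dy":-0.01,"dz":-0.03,"twist":2.8,"hand":1},{"dx":-0.09,"dy":-0.01,"dz":-0.03,"twist":2.8,"hand":1}])

```text
time: 7.95
tcp_pos: [370.4, -391.8, 226.3]
tool_rot: [2.508, -0.344, 1.714]
wrist_force: [1.0, -1.0, 0.3]
width: 0.998
```

```bash
python3 st.py; cat > g.py <<'E'
from bench import *
from mv import *
s=observe();R=Ro.from_euler('xyz',s["tool_rot"]);z=R.apply([0,0,1]);az=np.arctan2(z[1],z[0])
x=R.inv().apply([-np.sin(az),np.cos(az),0]);print("twist to flip1",np.arctan2(x[1],x[0]))
g=np.array([600,218.5,113])-3*z
for b in(0,60,130): print(b);inc(s,g-b*z)
E
python3 g.py
```

```text
7.95 [-1.395  0.212  1.784  0.647  1.487  3.117] [ 370.416 -391.801  226.272] lean 40.6453559690776 az 0.5740453444455297 F [ 1.012 -1.015  0.325] 0.998251939020449
model err mm [3.143 2.332 1.439] [-0. -0. -0.]
twist to flip1 -0.5446399484062432
0
[598.3591 217.4388 115.2763] -> [0.4995 0.0762 0.4244]
60
[565.5411 196.2157 160.8016] -> [0.4995 0.0762 0.3644]
130
[527.2534 171.4555 213.9145] -> [0.4995 0.0762 0.2944]
```

>>> drive_tool(increments=[{"dx":0.036,"dy":0.005,"dz":0.019,"twist":-0.146,"hand":1},{"dx":0.071,"dy":0.011,"dz":0.038,"twist":-0.292,"hand":1},{"dx":0.107,"dy":0.016,"dz":0.057,"twist":-0.438,"hand":1},{"dx":0.143,"dy":0.022,"dz":0.075,"twist":-0.584,"hand":1},{"dx":0.178,"dy":0.027,"dz":0.094,"twist":-0.73,"hand":1},{"dx":0.214,"dy":0.033,"dz":0.113,"twist":-0.876,"hand":1},{"dx":0.25,"dy":0.038,"dz":0.132,"twist":-1.022,"hand":1},{"dx":0.285,"dy":0.044,"dz":0.151,"twist":-1.168,"hand":1},{"dx":0.321,"dy":0.049,"dz":0.17,"twist":-1.314,"hand":1},{"dx":0.357,"dy":0.054,"dz":0.189,"twist":-1.46,"hand":1},{"dx":0.392,"dy":0.06,"dz":0.207,"twist":-1.606,"hand":1},{"dx":0.428,"dy":0.065,"dz":0.226,"twist":-1.752,"hand":1},{"dx":0.464,"dy":0.071,"dz":0.245,"twist":-1.898,"hand":1},{"dx":0.4995,"dy":0.076,"dz":0.264,"twist":-2.044,"hand":1},{"dx":0.4995,"dy":0.076,"dz":0.264,"twist":-2.19,"hand":1},{"dx":0.4995,"dy":0.076,"dz":0.264,"twist":-2.336,"hand":1},{"dx":0.4995,"dy":0.076,"dz":0.264,"twist":-2.482,"hand":1},{"dx":0.4995,"dy":0.076,"dz":0.264,"twist":-2.628,"hand":1}])

```text
time: 9.75
tcp_pos: [509.4, 165.2, 238.5]
tool_rot: [-2.738, 0.603, -1.916]
wrist_force: [0.1, 0.7, -0.6]
width: 1.002
```

>>> drive_tool(increments=[{"dx":0,"dy":0,"dz":0,"twist":-0.146,"hand":1},{"dx":0,"dy":0,"dz":0,"twist":-0.292,"hand":1},{"dx":0,"dy":0,"dz":0,"twist":-0.438,"hand":1},{"dx":0,"dy":0,"dz":0,"twist":-0.584,"hand":1},{"dx":0,"dy":0,"dz":0,"twist":-0.73,"hand":1},{"dx":0,"dy":0,"dz":0,"twist":-0.876,"hand":1},{"dx":0,"dy":0,"dz":0,"twist":-1.02,"hand":1},{"dx":0,"dy":0,"dz":0,"twist":-1.06,"hand":0.7},{"dx":0,"dy":0,"dz":0,"twist":-1.06,"hand":0.6}])

```text
time: 10.65
tcp_pos: [509.4, 164.8, 238.4]
tool_rot: [-2.43, -0.0, -0.99]
wrist_force: [0.1, 0.3, 0.3]
width: 0.693
```

```bash
python3 st.py; python3 g.py; python3 - <<'E'
from bench import *
import cv2
c=capture("wrist");import pickle;pickle.dump(c,open("w1.pkl","wb"))
cv2.imwrite("pics/w1.png",cv2.resize(c["pixels"][:,:,::-1],(800,600),interpolation=cv2.INTER_CUBIC))
E
```

```text
10.65 [-0.174 -0.258  2.217  0.709  0.757  0.394] [509.443 164.78  238.402] lean 40.756273035647745 az 0.5801904350261212 F [0.054 0.276 0.318] 0.6925773725646073
model err mm [3.216 2.056 1.434] [ 0. -0. -0.]
twist to flip1 -3.140872761072634
0
[598.362  217.4264 115.2725] -> [0.0047 0.0022 0.1607]
60
[565.6013 195.9537 160.7221] -> [0.0047 0.0022 0.1007]
130
[527.3806 170.9023 213.7466] -> [0.0047 0.0022 0.0307]
```

View pics/w1.png

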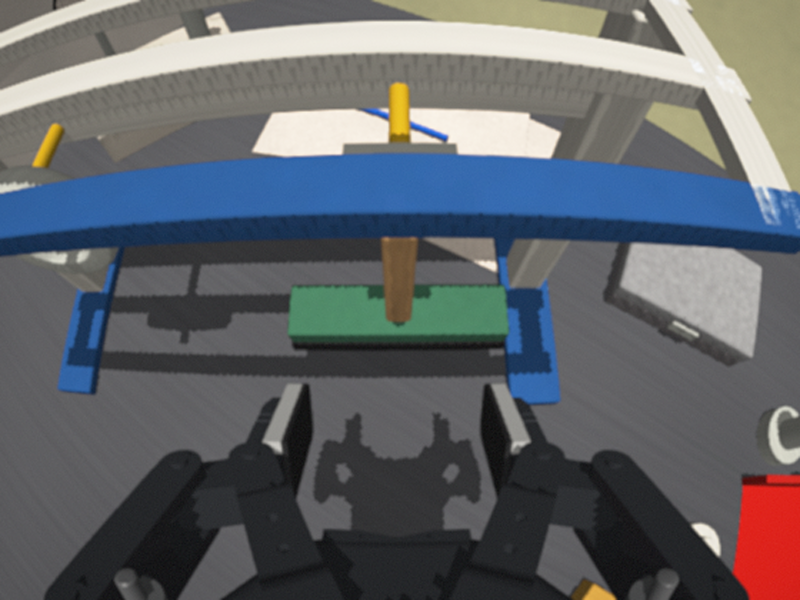

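```bash
cat > fe.py <<'E'
import numpy as np
def fproj(c,P):
    T=np.linalg.inv(c["cam_to_world"]);p=T[:3,:3]@P+T[:3,3];r=np.hypot(p[0],p[1]);th=np.arctan2(r,p[2]);f=c["K"][0,0]
    return np.array([c["K"][0,2]+f*th*p[0]/r,c["K"][1,2]+f*th*p[1]/r])*800/560
def fray(c,uv,z):
    v=np.array(uv)*.7-c["K"][:2,2];r=np.hypot(*v);th=r/c["K"][0,0];d=np.r_[v/r*np.sin(th),np.cos(th)]
    w=c["cam_to_world"][:3,:3]@d;o=c["cam_to_world"][:3,3];return o+w*(z-o[2])/w[2]
E
python3 - <<'E'
import pickle
from fe import *;from h import rp
from bench import observe
from scipy.spatial.transform import Rotation as Ro
np.set_printoptions(precision=1,suppress=True)
c=pickle.load(open("w1.pkl","rb"));s=observe();R=Ro.from_euler('xyz',s["tool_rot"])
print("tcp px",fproj(c,s["tcp_pos"]),"30 ahead",fproj(c,s["tcp_pos"]+R.apply([0,0,60])))
# green top face corners (front-left, front-right, back-left, back-right) at z=75
C=[fray(c,u,75) for u in((289,334),(508,332),(292,286),(505,287))]
m=np.mean(C,0);print(np.array(C)[:,:2],"centre",m,"yaw",np.degrees([np.arctan2(*(C[0]-C[1])[[1,0]])-np.pi/2,np.arctan2(*(C[2]-C[3])[[1,0]])-np.pi/2]))
print("handle front base",fray(c,(398,321),75))
p=(600,218.5,.6);print("pred",[fproj(c,rp(p,l)[0]) for l in((-22.5,80,75),(-22.5,-80,75),(22.5,80,75),(-11,0,75))])
q=R.inv().apply(np.array([m[0],m[1],113])-s["tcp_pos"]);print("grasp in tool",q)
E
```

```text
tcp px [395.6 439.7] 30 ahead [395.7 358.2]
[[542.2 277.4]
 [629.4 147.4]
 [573.1 298.8]
 [659.4 166.1]] centre [601.  222.4  75. ] yaw [33.9 33.1]
handle front base [593.3 218.   75. ]
pred [array([290. , 344.7]), array([515.3, 340.7]), array([293.9, 286.7]), array([402.9, 327.8])]
grasp in tool [  2.1  -0.1 165.6]
```

>>> drive_tool(increments=[{"dx":0.001,"dy":0,"dz":0.04,"twist":0,"hand":0.6},{"dx":0.002,"dy":0,"dz":0.08,"twist":0,"hand":0.6},{"dx":0.002,"dy":0,"dz":0.115,"twist":0,"hand":0.6},{"dx":0.002,"dy":0,"dz":0.145,"twist":0,"hand":0.6},{"dx":0.002,"dy":0,"dz":0.161,"twist":0,"hand":0.6},{"dx":0.002,"dy":0,"dz":0.161,"twist":0,"hand":0.4},{"dx":0.002,"dy":0,"dz":0.161,"twist":0,"hand":0.25},{"dx":0.002,"dy":0,"dz":0.161,"twist":0,"hand":0.1},{"dx":0.002,"dy":0,"dz":0.161,"twist":0,"hand":0},{"dx":0.002,"dy":0,"dz":0.161,"twist":0,"hand":0},{"dx":0.002,"dy":0,"dz":0.161,"twist":0,"hand":0},{"dx":0.002,"dy":0,"dz":0.161,"twist":0,"hand":0}])

```text
time: 11.9
tcp_pos: [598.1, 220.8, 116.3]
tool_rot: [-2.43, 0.0, -0.99]
wrist_force: [-1.3, -1.0, 0.0]
width: 0.202
```

```bash
python3 st.py;python3 - <<'E'
from bench import *
import cv2,pickle
from mv import *
c=capture("wrist");pickle.dump(c,open("w2.pkl","wb"));cv2.imwrite("pics/w2.png",cv2.resize(c["pixels"][:,:,::-1],(800,600)))
s=observe();p=s["tcp_pos"];u=np.array([np.cos(.588),np.sin(.588),0]);Z=np.array([0,0,1])
inc(s,p+21*Z,p+21*Z-60*u,p+21*Z-110*u,p+130*Z-150*u)
E
```

```text
11.9 [-0.008  0.229  2.048  1.017  0.44   0.132] [598.108 220.849 116.303] lean 40.74679828436418 az 0.5810448162707125 F [-1.276 -0.988  0.003] 0.2018840367614988
model err mm [3.048 2.051 1.572] [ 0. -0. -0.]
[598.1776 220.8959 137.3035] -> [-0.     -0.0137 -0.0159]
[548.2545 187.614  137.3035] -> [ 0.0004  0.0317 -0.0551]
[506.6519 159.8791 137.3035] -> [ 0.0008  0.0696 -0.0877]
[473.3698 137.6912 246.3035] -> [ 0.0011  0.0288 -0.1964]
```

View pics/w2.png

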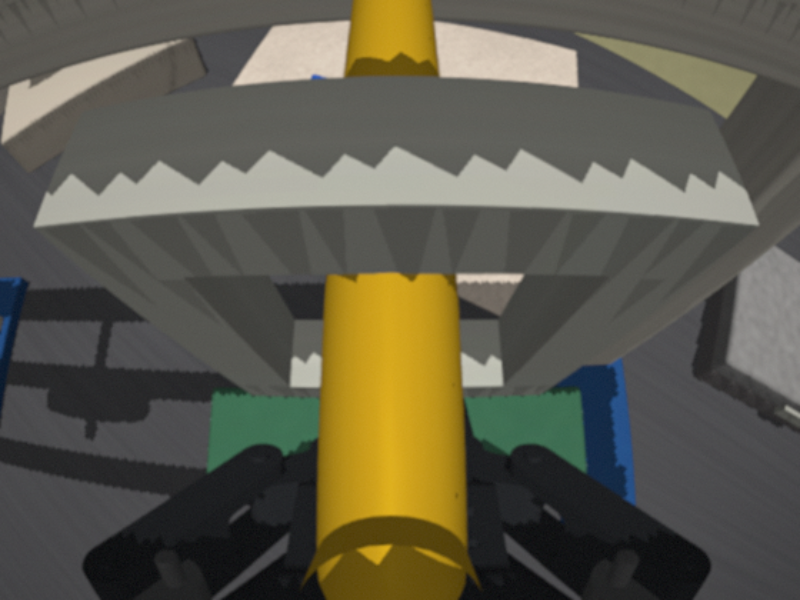

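>>> drive_tool(increments=[{"dx":0,"dy":-0.004,"dz":-0.005,"twist":0,"hand":0},{"dx":0,"dy":-0.009,"dz":-0.0105,"twist":0,"hand":0},{"dx":0,"dy":-0.0134,"dz":-0.0156,"twist":0,"hand":0},{"dx":0,"dy":-0.0137,"dz":-0.0159,"twist":0,"hand":0},{"dx":0,"dy":-0.0137,"dz":-0.0159,"twist":0,"hand":0}])

```text
time: 12.45
tcp_pos: [598.0, 221.0, 137.0]
tool_rot: [-2.431, 0.0, -0.99]
wrist_force: [-0.7, -0.5, -2.9]
width: 0.203
```

```bash
python3 st.py;python3 - <<'E'
from bench import *
from mv import *
s=observe();p=s["tcp_pos"];u=np.array([np.cos(.588),np.sin(.588),0]);Z=np.array([0,0,1])
inc(s,p-60*u,p-120*u,p+110*Z-170*u)
E
```

```text
12.45 [-0.007  0.184  2.044  0.934  0.468  0.224] [597.955 221.008 136.965] lean 40.719480501453276 az 0.5816499968186158 F [-0.729 -0.542 -2.94 ] 0.20276259724374823
model err mm [3.058 2.052 1.546] [-0. -0.  0.]
[548.0319 187.7262 136.9651] -> [ 0.0004  0.0455 -0.0391]
[498.1088 154.4443 136.9651] -> [ 0.0008  0.0909 -0.0783]
[456.5062 126.7094 246.9651] -> [ 0.0011  0.0571 -0.1943]
```

>>> drive_tool(increments=[{"dx":0,"dy":0.011,"dz":-0.01,"twist":0,"hand":0},{"dx":0,"dy":0.026,"dz":-0.022,"twist":0,"hand":0},{"dx":0,"dy":0.0455,"dz":-0.039,"twist":0,"hand":0},{"dx":0.001,"dy":0.068,"dz":-0.0585,"twist":0,"hand":0},{"dx":0.001,"dy":0.091,"dz":-0.078,"twist":0,"hand":0},{"dx":0.001,"dy":0.08,"dz":-0.11,"twist":0,"hand":0},{"dx":0.001,"dy":0.068,"dz":-0.15,"twist":0,"hand":0},{"dx":0.001,"dy":0.057,"dz":-0.19,"twist":0,"hand":0}])

```text
time: 13.25
tcp_pos: [457.4, 128.0, 243.8]
tool_rot: [-2.434, 0.002, -0.99]
wrist_force: [1.0, -0.2, -2.8]
width: 0.204
```

```bash
python3 st.py; cat > s7.py <<'E'
from plan1 import *
from multiprocessing import Pool
import bench
w=.6;s0=bench.observe();q0=s0["q"];p0,R0=tool(q0)
def one(a):
    p,zero,t,d=a;out=[]
    tw=zero
    R=R0*Ro.from_euler('z',tw);g=q0.copy();g[5]=-3.0
    q=cost_solve(g,np.array(p),R*PI.inv(),K,.5)
    if np.linalg.norm(tool(q)[0]-p)>.01 or q[5]>-2.5:return [(a,'bad',q)] if 0 else out
    log=[]
    for c in range(2):
        l=[];Rn=tool(q)[1];r=Rn.inv().apply(d);q=sim(q,[(*r,t)]*16,w,False,l);log+=l
    for n,s in enumerate(log):
        L,az=lean(s)
        if 34<L<46 and abs(az+1.19)<.2:out.append((n+1,a,round(L,1),round(az,3),np.round(s,2),np.round(tool(s)[0],2)))
    if out:
        out=[min(out,key=lambda o:abs(o[2]-39)/4+abs(o[3]+1.19)/.1)]
    return out
if __name__=="__main__":
    A=[((x,y,z),tw,t,d) for x in(.4,.5,.6) for y in(-.2,0,.15) for z in(.3,.42) for tw in(-2.9,) for t in(-2.8,-1.5) for d in((0,0,0),(0,.15,0),(0,-.15,0),(0,0,.15))]
    with Pool() as P:
        O=[x for o in P.map(one,A) for x in o]
    O.sort(key=lambda o:abs(o[2]-39)/4+abs(o[3]+1.19)/.1+o[0]/20)
    for o in O[:14]:print(*o)
    print(len(O))
E
timeout 400 python3 s7.py
```

```text
13.25 [-0.334 -0.452  2.332  0.708  0.917  0.312] [457.448 128.007 243.784] lean 40.57040415350306 az 0.5824084159640863 F [ 1.036 -0.179 -2.761] 0.20429357865049286
model err mm [3.257 2.041 1.414] [0. 0. 0.]
0
```

```bash
python3 - <<'E'
import re
t=open("s7.py").read()
t=t.replace("""    R=R0*Ro.from_euler('z',tw);g=q0.copy();g[5]=-3.0
    q=cost_solve(g,np.array(p),R*PI.inv(),K,.5)
    if np.linalg.norm(tool(q)[0]-p)>.01 or q[5]>-2.5:return [(a,'bad',q)] if 0 else out
""","""    q=cost_solve(q0,np.array(p),R0*PI.inv(),K,.5)
    if np.linalg.norm(tool(q)[0]-p)>.01:return out
    q[5]=-3.1
""").replace("    if out:","    if not out and DBG:return [(99,a,90,9,[(round(lean(s)[0]),round(lean(s)[1],2),s[3].round(2),s[4].round(2)) for s in log[::4]])]\n    if out:").replace("w=.6;","DBG=1;w=.6;")
open("s7.py","w").write(t)
E
timeout 500 python3 s7.py
```

```text
99 ((0.4, -0.2, 0.3), -2.9, -2.8, (0, 0, 0)) 90 9 [(39, np.float64(0.58), np.float64(0.67), np.float64(1.51)), (27, np.float64(0.42), np.float64(0.46), np.float64(1.36)), (22, np.float64(-0.12), np.float64(0.18), np.float64(1.16)), (31, np.float64(-0.53), np.float64(-0.14), np.float64(0.91)), (40, np.float64(-0.6), np.float64(-0.48), np.float64(0.71)), (49, np.float64(-0.71), np.float64(-0.94), np.float64(0.69)), (53, np.float64(-0.76), np.float64(-1.14), np.float64(0.88)), (54, np.float64(-0.81), np.float64(-1.14), np.float64(1.06))]
99 ((0.4, -0.2, 0.3), -2.9, -2.8, (0, 0.15, 0)) 90 9 [(40, np.float64(0.58), np.float64(0.69), np.float64(1.5)), (33, np.float64(0.45), np.float64(0.54), np.float64(1.31)), (29, np.float64(0.04), np.float64(0.21), np.float64(1.09)), (36, np.float64(-0.25), np.float64(-0.15), np.float64(0.88)), (43, np.float64(-0.28), np.float64(-0.58), np.float64(0.76)), (44, np.float64(-0.29), np.float64(-0.8), np.float64(0.88)), (53, np.float64(-0.31), np.float64(-1.14), np.float64(0.93)), (55, np.float64(-0.37), np.float64(-1.14), np.float64(1.11))]
99 ((0.4, -0.2, 0
[... 5754 characters left out ...]
np.float64(-0.41), np.float64(1.09)), (48, np.float64(-0.29), np.float64(-0.71), np.float64(1.01)), (50, np.float64(-0.21), np.float64(-0.84), np.float64(0.93))]
99 ((0.4, -0.2, 0.42), -2.9, -1.5, (0, 0.15, 0)) 90 9 [(40, np.float64(0.58), np.float64(0.7), np.float64(1.7)), (34, np.float64(0.46), np.float64(0.54), np.float64(1.5)), (33, np.float64(0.22), np.float64(0.28), np.float64(1.31)), (37, np.float64(0.22), np.float64(0.13), np.float64(1.17)), (39, np.float64(0.38), np.float64(-0.02), np.float64(1.06)), (40, np.float64(0.32), np.float64(-0.36), np.float64(1.0)), (48, np.float64(0.18), np.float64(-0.73), np.float64(0.96)), (50, np.float64(0.23), np.float64(-0.85), np.float64(0.89))]
144
```

```bash
cat > s8.py <<'E'
from plan1 import *
from multiprocessing import Pool
import bench
w=.6;q0=bench.observe()["q"] if __name__=="__main__" else None
def one(seed):
    rng=np.random.default_rng(seed);qs=np.array(Q0);out=[]
    R0=tool(qs)[1]
    p=np.array([rng.uniform(.3,.6),rng.uniform(-.4,-.05),rng.uniform(.28,.42)])
    q=cost_solve(qs,p,R0*PI.inv(),K,.5)
    if np.linalg.norm(tool(q)[0]-p)>.01:return out
    q[5]=-3.1;log=[];D=[]
    for c in range(2):
        d=rng.uniform([-.25,-.3,-.05],[.25,.1,.15]);D.append(np.round(d,2));r=tool(q)[1].inv().apply(d)
        q=sim(q,[(*r,-2.8)]*(10,14)[c],w,False,log)
    zz=min(tool(s)[0][2] for s in log)
    if zz<.23:return out
    for n,s in enumerate(log):
        L,az=lean(s);out.append((abs(L-39)/3+abs(az+1.19)/.06+n/30,n+1,np.round(p,3),D,round(L,1),round(az,3),np.round(s,2),np.round(tool(s)[0],2)))
    return [min(out,key=lambda o:o[0])]
Q0=[-0.334,-0.452,2.332,0.708,0.917,0.312]
if __name__=="__main__":
    with Pool() as P:
        O=[x for o in P.map(one,range(600),chunksize=10) for x in o]
    O.sort(key=lambda o:o[0])
    for o in O[:8]:print(*o)
E
time timeout 560 python3 s8.py
```

```text
1.3070023599571603 20 [ 0.472 -0.243  0.309] [array([-0.04, -0.3 , -0.05]), array([-0.16,  0.05,  0.03])] 39.1 -1.151 [-0.25 -0.12  1.88 -0.62  1.01 -3.12] [ 0.53 -0.17  0.34]
1.3833215058640709 19 [ 0.531 -0.254  0.332] [array([-0.12, -0.24, -0.02]), array([-0.18, -0.22,  0.01])] 39.2 -1.147 [-0.36  0.03  1.71 -0.57  0.97 -3.12] [ 0.59 -0.24  0.35]
1.4886199179402066 20 [ 0.337 -0.312  0.352] [array([ 0.1 , -0.04, -0.03]), array([ 0.06, -0.11,  0.05])] 36.9 -1.18 [-0.39  0.14  1.56 -0.53  1.02 -3.12] [ 0.63 -0.27  0.36]
1.491747083163993 20 [ 0.571 -0.376  0.374] [array([-0.01, -0.03, -0.04]), array([-0.22, -0.23,  0.15])] 40.7 -1.173 [-0.32  0.01  1.68 -0.61  1.02 -3.12] [ 0.59 -0.23  0.38]
1.561034247235924 20 [ 0.551 -0.398  0.312] [array([-0.19, -0.01,  0.01]), array([ 0.04, -0.28,  0.01])] 38.9 -1.137 [-0.39  0.23  1.5  -0.55  0.96 -3.12] [ 0.67 -0.29  0.35]
1.589284790418574 19 [ 0.318 -0.165  0.294] [array([ 0.21, -0.19,  0.01]), array([-0.06, -0.07, -0.03])] 39.3 -1.137 [-0.42  0.09  1.83 -0.63  0.78 -3.12] [ 0.58 -0.27  0.27]
1.7871505735304347 19 [ 0.37  -0.166  0.295] [array([-0.01, -0.3 , -0.01]), array([-0.14, -0.13,  0.1 ])] 38.3 -1.133 [-0.24 -0.19  1.83 -0.57  1.11 -3.12] [ 0.52 -0.15  0.39]
2.177532704494014 23 [ 0.393 -0.276  0.281] [array([ 0.19, -0.22, -0.04]), array([-0.08,  0.09,  0.06])] 40.3 -1.13 [-0.37  0.17  1.66 -0.62  0.86 -3.12] [ 0.64 -0.27  0.31]
real	1m34.907s
user	6m0.280s
sys	0m0.373s
```

```bash
python3 - <<'E'
from plan1 import *
from bench import observe
from mv import inc
s=observe();q=s["q"];p=np.array([.472,-.243,.312]);R=Ro.from_euler('xyz',s["tool_rot"])
qq=cost_solve(q,p,R*PI.inv(),K,.5);print(qq,"twist",-3.1-qq[5]);inc(s,p*1000)
E
```

```text
[-1.1067 -0.0533  1.8839  0.7084  1.4496 -0.2558] twist -2.844190941902671
[ 472. -243.  312.] -> [ 0.3181  0.1006 -0.1766]
```

>>> drive_tool(increments=[{"dx":0.02,"dy":0.006,"dz":-0.011,"twist":-0.142,"hand":0},{"dx":0.04,"dy":0.013,"dz":-0.022,"twist":-0.284,"hand":0},{"dx":0.06,"dy":0.019,"dz":-0.033,"twist":-0.426,"hand":0},{"dx":0.08,"dy":0.025,"dz":-0.044,"twist":-0.568,"hand":0},{"dx":0.1,"dy":0.031,"dz":-0.055,"twist":-0.71,"hand":0},{"dx":0.12,"dy":0.038,"dz":-0.066,"twist":-0.852,"hand":0},{"dx":0.14,"dy":0.044,"dz":-0.077,"twist":-0.994,"hand":0},{"dx":0.16,"dy":0.05,"dz":-0.088,"twist":-1.136,"hand":0},{"dx":0.179,"dy":0.057,"dz":-0.099,"twist":-1.278,"hand":0},{"dx":0.199,"dy":0.063,"dz":-0.11,"twist":-1.42,"hand":0},{"dx":0.219,"dy":0.069,"dz":-0.121,"twist":-1.562,"hand":0},{"dx":0.239,"dy":0.075,"dz":-0.132,"twist":-1.704,"hand":0},{"dx":0.258,"dy":0.082,"dz":-0.143,"twist":-1.846,"hand":0},{"dx":0.278,"dy":0.088,"dz":-0.154,"twist":-1.988,"hand":0},{"dx":0.298,"dy":0.094,"dz":-0.165,"twist":-2.13,"hand":0},{"dx":0.318,"dy":0.1,"dz":-0.176,"twist":-2.272,"hand":0},{"dx":0.318,"dy":0.1,"dz":-0.176,"twist":-2.414,"hand":0},{"dx":0.318,"dy":0.1,"dz":-0.176,"twist":-2.556,"hand":0},{"dx":0.318,"dy":0.1,"dz":-0.176,"twist":-2.698,"hand":0},{"dx":0.318,"dy":0.1,"dz":-0.176,"twist":-2.84,"hand":0}])

```text
time: 15.25
tcp_pos: [473.8, -242.2, 310.9]
tool_rot: [2.454, -0.192, 1.924]
wrist_force: [-0.2, 0.5, -4.3]
width: 0.2
```

```bash
python3 st.py; python3 - <<'E'
from bench import *
from mv import *
s=observe();R=Ro.from_euler('xyz',s["tool_rot"]);print(R.inv().apply([-.04,-.3,-.05]))
E
```

```text
15.25 [-1.095 -0.051  1.882  0.712  1.442 -3.094] [ 473.78  -242.248  310.917] lean 40.653670401698555 az 0.5820428014115381 F [-0.236  0.472 -4.319] 0.200308470440813
model err mm [3.123 2.208 1.358] [-0.  0. -0.]
[-0.2722 -0.108  -0.0913]
```

>>> drive_tool(increments=[{"dx":-0.27,"dy":-0.11,"dz":-0.09,"twist":-2.8,"hand":0},{"dx":-0.27,"dy":-0.11,"dz":-0.09,"twist":-2.8,"hand":0},{"dx":-0.27,"dy":-0.11,"dz":-0.09,"twist":-2.8,"hand":0},{"dx":-0.27,"dy":-0.11,"dz":-0.09,"twist":-2.8,"hand":0},{"dx":-0.27,"dy":-0.11,"dz":-0.09,"twist":-2.8,"hand":0},{"dx":-0.27,"dy":-0.11,"dz":-0.09,"twist":-2.8,"hand":0},{"dx":-0.27,"dy":-0.11,"dz":-0.09,"twist":-2.8,"hand":0},{"dx":-0.27,"dy":-0.11,"dz":-0.09,"twist":-2.8,"hand":0},{"dx":-0.27,"dy":-0.11,"dz":-0.09,"twist":-2.8,"hand":0},{"dx":-0.27,"dy":-0.11,"dz":-0.09,"twist":-2.8,"hand":0}])

```text
time: 16.25
tcp_pos: [647.8, -342.0, 373.2]
tool_rot: [2.946, 0.231, 2.355]
wrist_force: [0.9, -0.1, -3.9]
width: 0.202
```

```bash
python3 st.py; cat > s9.py <<'E'
from plan1 import *
from multiprocessing import Pool
import bench,sys
w=.6
def one(a):
    seed,Q=a;rng=np.random.default_rng(seed);q=np.array(Q);out=[];log=[]
    d=rng.uniform([-.3,-.3,-.1],[.3,.3,.2]);r=np.round(tool(q)[1].inv().apply(d),2);t=rng.choice([-2.8,-2.8,-2,-1.2])
    sim(q,[(*r,t)]*16,w,False,log)
    for n,s in enumerate(log):
        if tool(s)[0][2]<.22:break
        L,az=lean(s);out.append((abs(L-39.5)/3+abs(az+1.19)/.06+n/30,n+1,r,t,round(L,1),round(az,3),np.round(s,2),np.round(tool(s)[0],2)))
    return [min(out,key=lambda o:o[0])] if out else []
if __name__=="__main__":
    q=bench.observe()["q"].tolist()
    with Pool() as P: O=[x for o in P.map(one,[(i,q) for i in range(240)],chunksize=5) for x in o]
    O.sort(key=lambda o:o[0])
    for o in O[:6]:print(*o)
E
timeout 500 python3 s9.py
```

```text
16.25 [-0.721  0.292  1.262  0.184  1.349 -3.118] [ 647.827 -341.955  373.23 ] lean 17.281440592748424 az -0.07501224285949472 F [ 0.851 -0.071 -3.933] 0.20242106939985632
model err mm [ 1.553 -0.069  0.081] [-0. -0. -0.]
0.44874066828620485 10 [-0.03 -0.2   0.01] -2.0 39.3 -1.185 [-0.5   0.23  1.7  -0.63  0.75 -3.12] [ 0.61 -0.34  0.25]
0.5063902635933996 10 [-0.12 -0.05 -0.03] -2.8 39.0 -1.189 [-0.46  0.36  1.29 -0.52  1.01 -3.12] [ 0.72 -0.36  0.36]
0.5274884964701689 10 [-0.02 -0.08  0.03] -2.0 39.8 -1.183 [-0.47  0.26  1.61 -0.61  0.81 -3.12] [ 0.64 -0.34  0.28]
0.5676865434936553 10 [-0.01 -0.34 -0.21] -2.8 39.6 -1.204 [-0.37  0.    1.69 -0.58  1.02 -3.12] [ 0.58 -0.25  0.38]
0.5759213599399089 10 [ 0.01 -0.1  -0.1 ] -2.8 39.9 -1.199 [-0.38  0.06  1.63 -0.59  1.01 -3.12] [ 0.6  -0.27  0.37]
0.6056189404292274 9 [ 0.09 -0.12  0.02] -2.8 38.9 -1.199 [-0.45  0.08  1.87 -0.66  0.78 -3.12] [ 0.55 -0.28  0.25]
```

>>> drive_tool(increments=[{"dx":0.01,"dy":-0.1,"dz":-0.1,"twist":-2.8,"hand":0},{"dx":0.01,"dy":-0.1,"dz":-0.1,"twist":-2.8,"hand":0},{"dx":0.01,"dy":-0.1,"dz":-0.1,"twist":-2.8,"hand":0},{"dx":0.01,"dy":-0.1,"dz":-0.1,"twist":-2.8,"hand":0},{"dx":0.01,"dy":-0.1,"dz":-0.1,"twist":-2.8,"hand":0},{"dx":0.01,"dy":-0.1,"dz":-0.1,"twist":-2.8,"hand":0},{"dx":0.01,"dy":-0.1,"dz":-0.1,"twist":-2.8,"hand":0},{"dx":0.01,"dy":-0.1,"dz":-0.1,"twist":-2.8,"hand":0}])

```text
time: 17.05
tcp_pos: [614.4, -259.0, 395.7]
tool_rot: [-2.711, 0.351, 2.875]
wrist_force: [-0.6, -1.4, -3.7]
width: 0.2
```

```bash
python3 st.py; timeout 500 python3 s9.py
```

```text
17.05 [-0.412  0.103  1.496 -0.411  1.166 -3.118] [ 614.363 -259.016  395.709] lean 31.417325033685 az -1.194649139526327 F [-0.63  -1.41  -3.663] 0.20041834778247913
model err mm [ 0.974 -2.942  0.693] [-0. -0.  0.]
0.2245727833957161 5 [-0.16  0.32 -0.06] -1.2 39.4 -1.194 [ 0.07  0.51  1.17 -0.68  1.29 -3.12] [ 0.78 -0.01  0.33]
0.2456501228027858 5 [-0.11  0.28 -0.04] -1.2 39.4 -1.194 [ 0.06  0.5   1.19 -0.68  1.28 -3.12] [ 0.77 -0.02  0.32]
0.2825673163061067 6 [ 0.05  0.28 -0.1 ] -2.0 39.7 -1.187 [ 0.21  0.28  1.49 -0.71  1.31 -3.12] [0.64 0.06 0.32]
0.3052942002689229 5 [-0.13  0.27 -0.2 ] -1.2 39.4 -1.199 [ 0.12  0.37  1.19 -0.67  1.42 -3.12] [0.73 0.02 0.41]
0.4016461016340177 6 [ 0.02  0.31 -0.07] -2.0 39.7 -1.181 [ 0.19  0.38  1.41 -0.71  1.28 -3.12] [0.68 0.06 0.3 ]
0.4202515292659236 5 [-0.11  0.33  0.01] -2.8 39.9 -1.199 [ 0.05  0.54  1.23 -0.71  1.21 -3.12] [ 0.78 -0.03  0.28]
```

```bash
sed -i 's/if tool(s)\[0\]\[2\]<.22:break/pp=tool(s)[0]\n        if pp[2]<.22 or pp[1]+.5*(pp[0]-.45)>.06:break/; s/range(240)/range(360)/' s9.py; timeout 500 python3 s9.py
```

```text
0.44641748909926293 9 [ 0.36  0.14 -0.12] -1.2 39.8 -1.195 [ 0.5  -0.33  2.2  -0.7   1.42 -3.12] [0.3  0.08 0.27]
0.6961404565690518 4 [-0.17  0.22  0.06] -2.0 39.6 -1.225 [-0.09  0.53  1.21 -0.68  1.17 -3.12] [ 0.79 -0.13  0.3 ]
0.7012802686851783 4 [-0.13  0.19  0.01] -2.0 39.6 -1.223 [-0.07  0.49  1.2  -0.67  1.22 -3.12] [ 0.78 -0.11  0.33]
0.7054639495506776 4 [-0.19  0.26  0.03] -2.8 39.4 -1.224 [-0.06  0.51  1.2  -0.67  1.2  -3.12] [ 0.78 -0.11  0.31]
0.774224801331478 6 [ 0.22  0.19 -0.12] -2.8 39.7 -1.223 [ 0.25 -0.11  1.9  -0.71  1.34 -3.12] [0.46 0.04 0.32]
0.7777000778793757 12 [ 0.27  0.08 -0.18] -1.2 39.8 -1.171 [ 0.59 -0.27  2.07 -0.68  1.52 -3.12] [0.31 0.12 0.31]
```

>>> drive_tool(increments=[{"dx":0.22,"dy":0.19,"dz":-0.12,"twist":-2.8,"hand":0},{"dx":0.22,"dy":0.19,"dz":-0.12,"twist":-2.8,"hand":0},{"dx":0.22,"dy":0.19,"dz":-0.12,"twist":-2.8,"hand":0},{"dx":0.22,"dy":0.19,"dz":-0.12,"twist":-2.8,"hand":0},{"dx":0.22,"dy":0.19,"dz":-0.12,"twist":-2.8,"hand":0},{"dx":0.22,"dy":0.19,"dz":-0.12,"twist":-2.8,"hand":0}])

```text
time: 17.65
tcp_pos: [457.7, 45.2, 324.3]
tool_rot: [-2.451, -0.028, -2.758]
wrist_force: [0.8, -0.7, -3.9]
width: 0.202
```

```bash
python3 st.py; cat > g2.py <<'E'
from bench import *
from mv import *
import sys
s=observe();R=Ro.from_euler('xyz',s["tool_rot"]);z=R.apply([0,0,1]);az=np.arctan2(z[1],z[0])
for f in(1,-1):
    x=f*R.inv().apply([-np.sin(az),np.cos(az),0]);print("twist to flip",f,np.arctan2(x[1],x[0]))
E
python3 g2.py
```

```text
17.65 [ 0.252 -0.108  1.9   -0.71   1.339 -3.118] [457.659  45.233 324.253] lean 39.58084510918294 az -1.2206351715190573 F [ 0.764 -0.695 -3.854] 0.20181299063091512
model err mm [ 1.248 -3.711  1.27 ] [-0. -0.  0.]
twist to flip 1 -3.0976235089509925
twist to flip -1 0.0439691446388008
```

>>> drive_tool(increments=[{"dx":0,"dy":0,"dz":0,"twist":0.044,"hand":0},{"dx":0,"dy":0,"dz":0,"twist":0.044,"hand":0}])

```text
time: 17.85
tcp_pos: [459.4, 43.8, 323.9]
tool_rot: [-2.451, 0.001, -2.794]
wrist_force: [-0.1, -0.1, -4.2]
width: 0.201
```

```bash
python3 st.py; python3 - <<'E'
from plan1 import *
from bench import *
from mv import inc
import cv2,pickle
s=observe();R=Ro.from_euler('xyz',s["tool_rot"])
b=np.array([.57745,-.26687]);u=np.array([np.cos(-1.19),np.sin(-1.19)]);v=np.array([-u[1],u[0]])
az=np.array([np.cos(-1.22),np.sin(-1.22)]);q=s["q"]
for x in(-.32,-.25,-.18,-.12,-.09,-.06):
    p=np.r_[b+u*x-.003*v-.004*az,.0715];q=cost_solve(q,p,R*PI.inv(),K,.6);pp,RR=tool(q);print(x,p*1000,q,np.linalg.norm(pp-p).round(4),(RR*R.inv()).magnitude().round(4))
d={n:capture(n) for n in("side","scene")};pickle.dump(d,open("c2.pkl","wb"))
def crop(n,cx,cy,s=2.6,w=150,h=200):
    x0,y0=max(0,cx-w//2),max(0,cy-h//2);im=d[n]["pixels"][y0:y0+h,x0:x0+w,::-1];print(n,x0,y0);return cv2.resize(im,None,fx=s,fy=s,interpolation=cv2.INTER_CUBIC)
from h import proj
T=s["tcp_pos"];a=proj("side",T,d)[0].astype(int);c=proj("scene",T,d)[0].astype(int);print(a,c)
A,B=crop("side",*a),crop("scene",*c);h=min(A.shape[0],B.shape[0]);cv2.imwrite("pics/c2.png",np.hstack([A[:h],B[:h]]))
E
```

```text
17.85 [ 0.248 -0.105  1.898 -0.71   1.337 -3.073] [459.412  43.783 323.93 ] lean 39.570664145230516 az -1.221948316007376 F [-0.101 -0.061 -4.18 ] 0.20089271348602586
model err mm [ 1.242 -3.712  1.27 ] [-0. -0.  0.]Traceback (most recent call last):
  File "<stdin>", line 9, in <module>
AttributeError: 'float' object has no attribute 'round'
```

```bash
cat > chk.py <<'E'
from plan1 import *
from bench import *
import cv2,pickle
from h import proj
s=observe();R=Ro.from_euler('xyz',s["tool_rot"])
b=np.array([.57745,-.26687]);u=np.array([np.cos(-1.19),np.sin(-1.19)]);v=np.array([-u[1],u[0]])
az=np.array([np.cos(-1.22),np.sin(-1.22)]);q=s["q"]
for x in(-.32,-.25,-.18,-.12,-.09,-.06):
    p=np.r_[b+u*x-.003*v-.004*az,.0715];q=cost_solve(q,p,R*PI.inv(),K,.6);pp,RR=tool(q);print(x,p*1000,q,"%.4f %.4f"%(np.linalg.norm(pp-p),(RR*R.inv()).magnitude()))
d={n:capture(n) for n in("side","scene")};pickle.dump(d,open("c2.pkl","wb"))
def crop(n,cx,cy,s=2.6,w=150,h=200):
    x0,y0=max(0,cx-w//2),max(0,cy-h//2);im=d[n]["pixels"][y0:y0+h,x0:x0+w,::-1];print(n,x0,y0);return cv2.resize(im,None,fx=s,fy=s,interpolation=cv2.INTER_CUBIC)
T=s["tcp_pos"]-[0,0,60];a=proj("side",T,d)[0].astype(int);c=proj("scene",T,d)[0].astype(int);print(a,c)
A,B=crop("side",*a),crop("scene",*c);h=min(A.shape[0],B.shape[0]);cv2.imwrite("pics/c2.png",np.hstack([A[:h],B[:h]]))
E
python3 chk.py
```

```text
-0.32 [454.359  32.849  71.5  ] [ 0.235  0.313  2.067 -0.923  0.917 -2.61 ] 0.0000 0.0000
-0.25 [480.375 -32.136  71.5  ] [ 0.075  0.308  2.075 -0.987  0.826 -2.691] 0.0000 0.0000
-0.18 [506.392 -97.122  71.5  ] [-0.077  0.321  2.055 -1.035  0.74  -2.777] 0.0000 0.0000
-0.12 [ 528.691 -152.824   71.5  ] [-0.195  0.347  2.018 -1.06   0.675 -2.857] 0.0000 0.0000
-0.09 [ 539.841 -180.675   71.5  ] [-0.25   0.363  1.992 -1.065  0.646 -2.899] 0.0000 0.0000
-0.06 [ 550.991 -208.526   71.5  ] [-0.301  0.383  1.963 -1.065  0.619 -2.944] 0.0000 0.0000
[250 181] [266 156]
side 175 81
scene 191 56
```

View pics/c2.png

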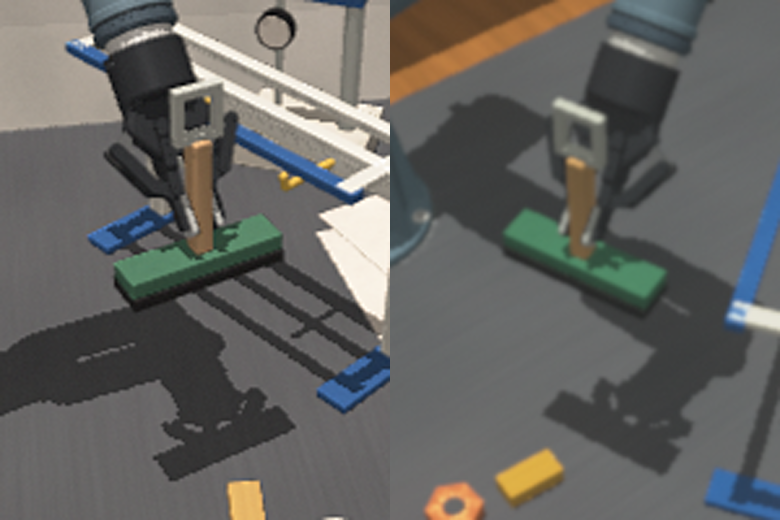

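```bash
python3 - <<'E'
import pickle
from h import *
from scipy.spatial.transform import Rotation as Ro
from bench import observe
np.set_printoptions(precision=2,suppress=True)
d2=pickle.load(open("c2.pkl","rb"));s=observe()
L=np.array([(0,-80,30),(0,80,30),(0,0,198)],float)
obs={"side":[(221.5,186),(280.8,168.7),(250,114.5)],"scene":[(239.5,142.9),(293.7,163.3),(264.1,94.8)]}
def f(p):
    P=Ro.from_rotvec(p[3:]).apply(Ro.from_euler('z',-1.22).apply(L))+p[:3]
    return np.concatenate([(proj(n,P,d2)-np.array(o)).ravel() for n,o in obs.items()])
t=s["tcp_pos"];x0=np.r_[t[0]+1.3,t[1]-3.6,t[2]-71.3,0,0,0]
print(f(x0).reshape(-1,2));r=least_squares(f,x0,x_scale=[10,10,10,.1,.1,.1]);print(x0,r.x,r.fun.reshape(-1,2))
R=Ro.from_rotvec(r.x[3:])*Ro.from_euler('z',-1.22);print("z axis in az frame",Ro.from_euler('z',1.22).apply(R.apply([0,0,1])),R.as_euler('xyz'))
E
```

```text
[[ 0.58  0.05]
 [-0.96 -2.16]
 [ 0.14 -1.56]
 [-1.02 -2.16]
 [-0.23  2.2 ]
 [ 0.43  3.17]]
[461.69  38.59 253.6    0.     0.     0.  ] [462.61  38.99 252.43  -0.01  -0.02  -0.01] [[ 0.61  0.63]
 [-0.77 -2.27]
 [-1.57 -1.31]
 [-0.54 -1.61]
 [-0.11  2.24]
 [ 0.11  2.47]]
z axis in az frame [-0.01 -0.02  1.  ] [ 0.02 -0.01 -1.23]
```

```bash
python3 - <<'E'
from bench import *
from mv import *
s=observe();inc(s,[454.4,32.8,78],[454.4,32.8,71])
E
```

```text
[454.4, 32.8, 78] -> [0.0093 0.1522 0.1945]
[454.4, 32.8, 71] -> [0.0093 0.1566 0.1999]
```

>>> drive_tool(increments=[{"dx":0.001,"dy":0.023,"dz":0.029,"twist":0,"hand":0},{"dx":0.003,"dy":0.053,"dz":0.068,"twist":0,"hand":0},{"dx":0.005,"dy":0.083,"dz":0.106,"twist":0,"hand":0},{"dx":0.007,"dy":0.113,"dz":0.144,"twist":0,"hand":0},{"dx":0.008,"dy":0.136,"dz":0.174,"twist":0,"hand":0},{"dx":0.009,"dy":0.148,"dz":0.19,"twist":0,"hand":0},{"dx":0.009,"dy":0.1522,"dz":0.1945,"twist":0,"hand":0},{"dx":0.009,"dy":0.1522,"dz":0.1945,"twist":0,"hand":0}])

```text
time: 18.75
tcp_pos: [454.9, 31.8, 77.7]
tool_rot: [-2.45, 0.001, -2.799]
wrist_force: [-0.2, 0.5, -3.1]
width: 0.204
```

>>> drive_tool(increments=[{"dx":0,"dy":0.0013,"dz":0.0016,"twist":0,"hand":0},{"dx":0,"dy":0.0025,"dz":0.0031,"twist":0,"hand":0},{"dx":0,"dy":0.0025,"dz":0.0031,"twist":0,"hand":0}])

```text
time: 19.05
tcp_pos: [455.4, 32.8, 75.1]
tool_rot: [-2.449, 0.004, -2.797]
wrist_force: [-0.6, 0.8, -3.5]
width: 0.2
```

>>> drive_tool(increments=[{"dx":0,"dy":0.0006,"dz":0.0008,"twist":0,"hand":0},{"dx":0,"dy":0.0006,"dz":0.0008,"twist":0,"hand":0}])

```text
time: 19.25
tcp_pos: [454.9, 32.7, 73.5]
tool_rot: [-2.449, 0.003, -2.797]
wrist_force: [0.1, -0.4, -3.1]
width: 0.201
```

```bash
python3 st.py
```

```text
19.25 [ 0.227  0.305  2.068 -0.923  0.918 -2.618] [454.853  32.69   73.478] lean 39.672984077794524 az -1.2228452434739894 F [ 0.071 -0.379 -3.073] 0.20139070052049962
model err mm [ 1.093 -3.753  1.549] [-0. -0.  0.]
```

Still carrying the full weight; step on down.

>>> drive_tool(increments=[{"dx":0,"dy":0.0009,"dz":0.0012,"twist":0,"hand":0},{"dx":0,"dy":0.0009,"dz":0.0012,"twist":0,"hand":0}])

```text
time: 19.45
tcp_pos: [455.0, 32.6, 72.0]
tool_rot: [-2.449, 0.003, -2.797]
wrist_force: [-0.1, 1.6, 0.5]
width: 0.205
```

>>> drive_tool(increments=[{"dx":0,"dy":0.0006,"dz":0.0008,"twist":0,"hand":0},{"dx":0,"dy":0.0006,"dz":0.0008,"twist":0,"hand":0}])

```text
time: 19.65
tcp_pos: [455.3, 32.5, 71.8]
tool_rot: [-2.447, 0.003, -2.797]
wrist_force: [-3.0, 3.6, 8.1]
width: 0.199
```

```bash
python3 - <<'E'
from bench import *
from mv import *
s=observe();p=s["tcp_pos"];u=np.array([np.cos(-1.19),np.sin(-1.19),0]);print(s["wrist_force"])
inc(s,p+[0,0,.7],p+150*u+[0,0,.7],np.r_[551-1.5*.0,-206,p[2]+.7])
E
```

```text
[-3.0005  3.5815  8.0791]
[455.2558  32.4686  72.5199] -> [-0.     -0.0004 -0.0005]
[ 511.0047 -106.7867   72.5199] -> [-0.0055 -0.1156  0.0954]
[ 551.     -206.       72.5199] -> [-0.0097 -0.1978  0.1638]
```

>>> drive_tool(increments=[{"dx":0,"dy":-0.0004,"dz":-0.0005,"twist":0,"hand":0},{"dx":-0.0003,"dy":-0.006,"dz":0.004,"twist":0,"hand":0},{"dx":-0.0008,"dy":-0.016,"dz":0.0127,"twist":0,"hand":0},{"dx":-0.0013,"dy":-0.026,"dz":0.0211,"twist":0,"hand":0},{"dx":-0.0017,"dy":-0.036,"dz":0.0294,"twist":0,"hand":0},{"dx":-0.0022,"dy":-0.046,"dz":0.0377,"twist":0,"hand":0},{"dx":-0.0027,"dy":-0.056,"dz":0.046,"twist":0,"hand":0},{"dx":-0.0032,"dy":-0.066,"dz":0.0543,"twist":0,"hand":0},{"dx":-0.0036,"dy":-0.076,"dz":0.0626,"twist":0,"hand":0},{"dx":-0.0041,"dy":-0.086,"dz":0.0709,"twist":0,"hand":0},{"dx":-0.0046,"dy":-0.096,"dz":0.0792,"twist":0,"hand":0},{"dx":-0.0051,"dy":-0.106,"dz":0.0875,"twist":0,"hand":0},{"dx":-0.0055,"dy":-0.1156,"dz":0.0954,"twist":0,"hand":0}])

```text
time: 20.95
tcp_pos: [511.6, -107.0, 72.2]
tool_rot: [-2.448, 0.004, -2.797]
wrist_force: [-3.3, 7.8, 9.6]
width: 0.202
```

```bash
python3 st.py; python3 - <<'E'
from bench import *
import cv2,pickle
from mv import *
d={n:capture(n) for n in("side","scene")};pickle.dump(d,open("c3.pkl","wb"))
A=d["side"]["pixels"][160:400,200:400,::-1];B=d["scene"]["pixels"][160:400,110:310,::-1]
cv2.imwrite("pics/c3.png",cv2.resize(np.hstack([A,B]),None,fx=2,fy=2,interpolation=cv2.INTER_CUBIC))
s=observe();inc(s,[551,-206,72.5],[551,-206,s["tcp_pos"][2]])
E
```

```text
20.95 [-0.105  0.323  2.047 -1.043  0.727 -2.794] [ 511.576 -106.974   72.153] lean 39.724441880247 az -1.2205049911941184 F [-3.302  7.76   9.64 ] 0.20232529652912717
model err mm [ 1.058 -3.675  1.553] [ 0. -0.  0.]
[551, -206, 72.5] -> [-0.0038 -0.081   0.0671]
[551, -206, np.float64(72.26021279749877)] -> [-0.0038 -0.0808  0.0673]
```

View pics/c3.png

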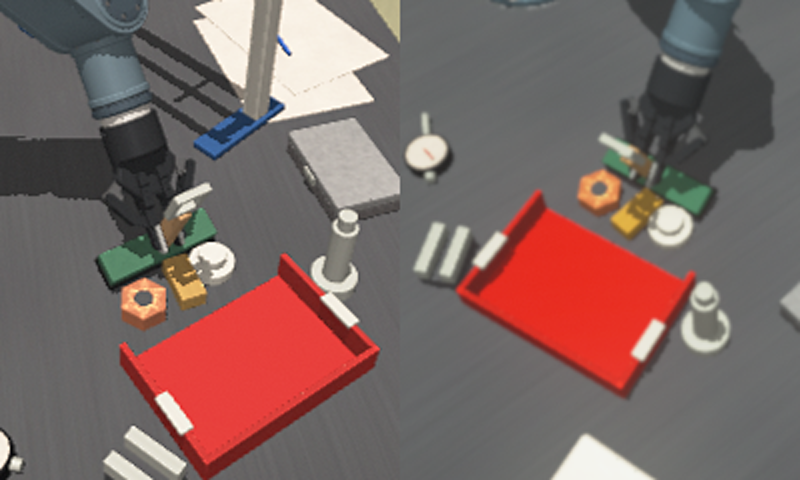

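```bash
python3 - <<'E'
import pickle
from h import *
from scipy.spatial.transform import Rotation as Ro
from bench import observe
import cv2
np.set_printoptions(precision=2,suppress=True)
d2=pickle.load(open("c3.pkl","rb"));s=observe();t=s["tcp_pos"]
L=np.array([(0,-80,30),(0,80,30),(0,0,171)],float)
S=lambda x,y:(200+x/2,160+y/2);C=lambda x,y:(110+(x-400)/2,160+y/2)
obs={"side":[S(104,260),S(212,222),S(191,198)],"scene":[C(610,160),C(710,200),C(616,143)]}
def f(p):
    P=(Ro.from_euler('z',p[3])*Ro.from_euler('y',p[4])*Ro.from_euler('x',p[5])).apply(L)+p[:3]
    return np.concatenate([(proj(n,P,d2)-np.array(o)).ravel() for n,o in obs.items()])
r=least_squares(f,np.r_[t[0],t[1],0,-1.22,.3,0],x_scale=[10,10,10,.1,.1,.1]);print(r.x,r.fun.reshape(-1,2),t)
A=d2["side"]["pixels"][225:320,240:330,::-1];B=d2["scene"]["pixels"][215:310,195:285,::-1]
cv2.imwrite("pics/c3b.png",cv2.resize(np.hstack([A,B]),None,fx=4.4,fy=4.4,interpolation=cv2.INTER_CUBIC))
E
```

```text
[509.64 -86.62  15.19  -1.22   0.39   0.04] [[ 2.35  3.41]
 [ 1.53 -3.02]
 [-2.35  0.58]
 [-0.04 -5.27]
 [-2.51  0.67]
 [ 2.62  2.35]] [ 511.92 -108.27   72.26]
```

View pics/c3b.png

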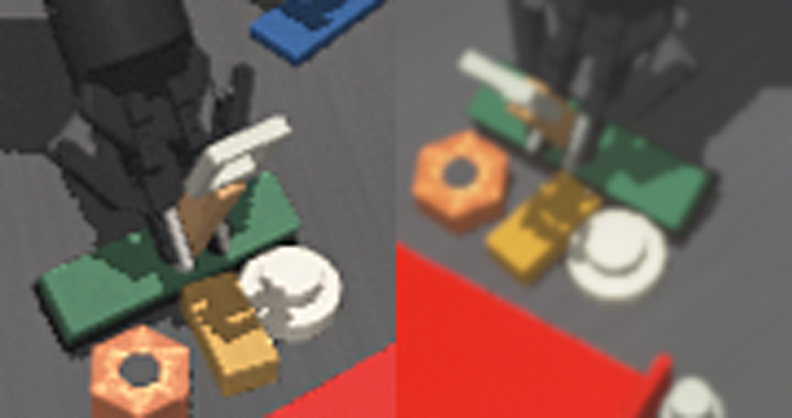

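```bash
python3 - <<'E'
import pickle
from h import *
from scipy.spatial.transform import Rotation as Ro
np.set_printoptions(precision=1,suppress=True)
d2=pickle.load(open("c3.pkl","rb"))
t=np.array([511.6,-107,72.2]);a=np.array([np.cos(-1.22),np.sin(-1.22),0]);g=t+[0,0,-2.3]+3.8*a
L=np.array([(0,0,198),(22.5,-80,30),(22.5,80,30),(-22.5,-80,30),(-22.5,80,30)],float)-[0,0,68]
for th in(0,.2,.4,.6,.8):
    P=(Ro.from_euler('z',-1.22)*Ro.from_euler('y',th)).apply(L)+g
    A=(proj("side",P,d2)-[240,225])*4.4;B=(proj("scene",P,d2)-[195,215])*4.4+[396,0]
    print(th,"side",A.ravel(),"scene",B.ravel())
E
```

```text
0 side [196.5  67.2  89.1 357.6 322.2 243.5  50.  302.5 279.5 194.6] scene [550.3   5.7 445.9 132.1 658.5 250.5 488.1  81.5 698.3 195.4]
0.2 side [223.1 100.9  82.1 351.6 314.1 238.7  43.8 288.3 273.5 181.3] scene [523.6  41.  454.2 126.1 665.8 243.5 493.8  69.2 704.3 182.6]
0.4 side [248.9 141.2  74.6 343.2 305.6 231.5  38.5 274.1 268.6 167.9] scene [498.3  80.9 462.6 118.1 673.5 234.6 498.2  57.  709.3 170.1]
0.6 side [272.6 186.2  67.  332.8 297.3 222.2  34.4 260.3 265.1 154.7] scene [475.9 123.3 470.9 108.5 681.3 224.  501.2  45.3 713.1 158.3]
0.8 side [292.8 233.5  59.4 320.6 289.2 211.3  31.5 247.5 263.2 142.3] scene [457.5 166.  478.7  97.5 688.9 212.3 502.6  34.7 715.6 147.7]
```

>>> drive_tool(increments=[{"dx":0,"dy":0.003,"dz":-0.0027,"twist":0,"hand":0},{"dx":0,"dy":0.006,"dz":-0.0054,"twist":0,"hand":0},{"dx":0,"dy":0.0092,"dz":-0.0077,"twist":0,"hand":0},{"dx":0,"dy":0.0126,"dz":-0.0099,"twist":0,"hand":0}])

```text
time: 21.45
tcp_pos: [506.0, -92.2, 72.2]
tool_rot: [-2.446, 0.003, -2.797]
wrist_force: [2.7, -7.0, 9.5]
width: 0.202
```

```bash
python3 st.py
```

```text
21.45 [-0.071  0.32   2.053 -1.037  0.748 -2.771] [505.963 -92.23   72.197] lean 39.87128191378299 az -1.2232251780000258 F [ 2.747 -7.013  9.486] 0.2016834255673378
model err mm [ 1.056 -3.699  1.564] [-0.  0.  0.]
```

>>> drive_tool(increments=[{"dx":0,"dy":0.0042,"dz":-0.0028,"twist":0,"hand":0},{"dx":0,"dy":0.0083,"dz":-0.0057,"twist":0,"hand":0},{"dx":0,"dy":0.0124,"dz":-0.0086,"twist":0,"hand":0},{"dx":0,"dy":0.0164,"dz":-0.0116,"twist":0,"hand":0}])

```text
time: 21.85
tcp_pos: [500.0, -73.5, 71.5]
tool_rot: [-2.445, 0.004, -2.797]
wrist_force: [2.2, -6.3, 10.4]
width: 0.203
```

```bash
python3 st.py; cat > look.py <<'E'
import sys,pickle,cv2
from h import *
from bench import *
from scipy.spatial.transform import Rotation as Ro
np.set_printoptions(precision=1,suppress=True)
f=sys.argv[1];d2={n:capture(n) for n in("side","scene")};pickle.dump(d2,open(f+".pkl","wb"));s=observe();t=s["tcp_pos"]
a=np.array([np.cos(-1.22),np.sin(-1.22),0]);g=t+[0,0,-2.3]+3.8*a
o={n:(proj(n,g,d2)[0].astype(int)-[45,40]) for n in d2}
I=[d2[n]["pixels"][o[n][1]:o[n][1]+100,o[n][0]:o[n][0]+90,::-1] for n in("side","scene")]
cv2.imwrite("pics/"+f+".png",cv2.resize(np.hstack(I),None,fx=4.4,fy=4.4,interpolation=cv2.INTER_CUBIC))
L=np.array([(0,0,198),(22.5,-80,30),(22.5,80,30),(-22.5,-80,30),(-22.5,80,30)],float)-[0,0,68]
for th in(-.2,0,.2,.4):
    P=(Ro.from_euler('z',-1.22)*Ro.from_euler('y',th)).apply(L)+g
    print(th,"side",((proj("side",P,d2)-o["side"])*4.4).ravel(),"scene",((proj("scene",P,d2)-o["scene"])*4.4+[396,0]).ravel())
E
python3 look.py c4
```

```text
21.85 [-0.028  0.318  2.059 -1.028  0.771 -2.742] [499.988 -73.486  71.455] lean 39.93943669097978 az -1.221579800601321 F [ 2.216 -6.321 10.438] 0.2027860649301112
model err mm [ 1.069 -3.712  1.57 ] [-0. -0.  0.]
-0.2 side [180.9  -9.8 108.6 303.5 339.9 193.5  71.9 261.2 298.6 156.9] scene [609.3  23.2 468.7 184.1 680.4 299.8 510.4 143.4 718.6 254.5]
0 side [205.6  14.5 102.7 300.7 332.7 191.6  65.2 247.9 291.7 144.6] scene [583.5  51.1 476.2 180.7 686.8 295.5 517.  131.6 725.3 242.1]
0.2 side [231.1  46.8  96.  295.2 324.9 187.1  59.2 234.1 285.8 131.7] scene [557.7  85.3 484.1 175.  693.8 288.9 522.6 119.4 731.3 229.5]
0.4 side [255.9  85.6  88.9 287.2 316.9 180.3  54.  220.2 281.  118.5] scene [533.1 124.2 492.3 167.3 701.3 280.3 527.1 107.3 736.3 217.1]
```

View pics/c4.png

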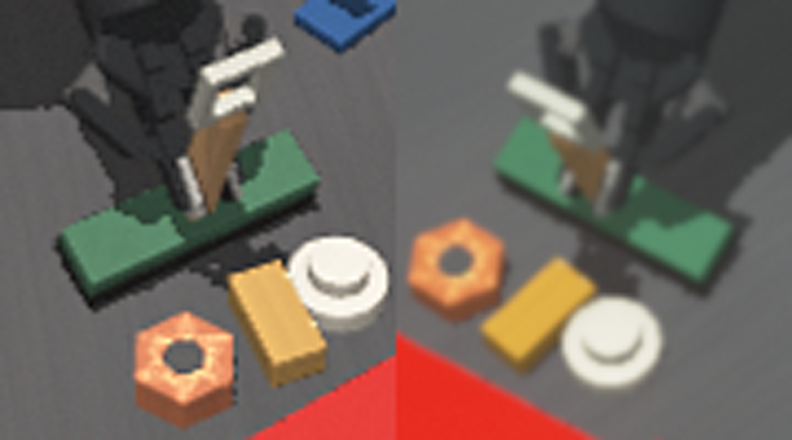

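>>> drive_tool(increments=[{"dx":0,"dy":0.0045,"dz":-0.0024,"twist":0,"hand":0},{"dx":0,"dy":0.0088,"dz":-0.005,"twist":0,"hand":0},{"dx":0,"dy":0.013,"dz":-0.0078,"twist":0,"hand":0},{"dx":0,"dy":0.0172,"dz":-0.0106,"twist":0,"hand":0}])

```text
time: 22.35
tcp_pos: [492.4, -54.1, 67.6]
tool_rot: [-2.446, 0.003, -2.797]
wrist_force: [2.4, -5.3, 6.9]
width: 0.199
```

```bash
python3 st.py
```

```text
22.35 [ 0.016  0.323  2.064 -1.018  0.792 -2.71 ] [492.447 -54.138  67.631] lean 39.84347403388014 az -1.222309413226849 F [ 2.431 -5.258  6.926] 0.1993773919805999
model err mm [ 1.068 -3.717  1.568] [-0. -0.  0.]
```

>>> drive_tool(increments=[{"dx":0,"dy":0.0036,"dz":-0.0018,"twist":0,"hand":0},{"dx":0,"dy":0.0068,"dz":-0.0038,"twist":0,"hand":0},{"dx":0,"dy":0.0068,"dz":-0.0038,"twist":0,"hand":0}])

```text
time: 22.65
tcp_pos: [489.7, -46.7, 66.2]
tool_rot: [-2.446, 0.002, -2.796]
wrist_force: [1.9, -3.8, 10.5]
width: 0.199
```

```bash
python3 st.py; python3 look.py c5
```

```text
22.65 [ 0.033  0.326  2.065 -1.014  0.8   -2.697] [489.653 -46.747  66.164] lean 39.845478209796596 az -1.222534281783005 F [ 1.906 -3.786 10.549] 0.19896758037957069
model err mm [ 1.068 -3.722  1.57 ] [-0. -0.  0.]
-0.2 side [176.1  -5.5 106.1 302.3 334.6 196.   70.9 261.7 294.7 160.7] scene [609.6  22.2 468.4 183.5 677.9 296.2 508.9 144.  715.  252.3]
0 side [199.8  17.9 100.5 299.8 327.7 194.3  64.4 248.8 288.1 148.7] scene [584.7  49.3 475.6 180.3 684.1 292.1 515.4 132.4 721.6 240.2]
0.2 side [224.3  49.2  94.1 294.6 320.2 190.1  58.5 235.2 282.3 136.1] scene [559.5  82.6 483.3 174.8 690.8 285.8 521.  120.4 727.4 227.7]
0.4 side [248.3  86.9  87.3 287.  312.4 183.5  53.4 221.5 277.6 123.1] scene [535.5 120.7 491.2 167.4 698.  277.5 525.4 108.4 732.4 215.4]
```

View pics/c5.png

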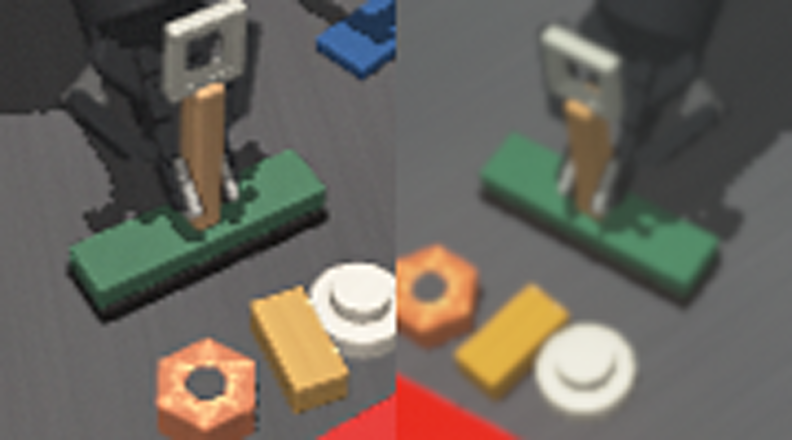

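>>> drive_tool(increments=[{"dx":0,"dy":-0.0008,"dz":-0.001,"twist":0,"hand":0},{"dx":0,"dy":-0.0013,"dz":-0.0015,"twist":0,"hand":0},{"dx":0,"dy":-0.0013,"dz":-0.0015,"twist":0,"hand":0}])

```text
time: 23.05
tcp_pos: [488.6, -46.2, 66.4]
tool_rot: [-2.45, 0.002, -2.797]
wrist_force: [0.3, 1.3, 2.6]
width: 0.201
```

```bash
python3 st.py; python3 - <<'E'
from bench import *
from mv import *
s=observe();p=s["tcp_pos"];c,sn=np.cos(-1.19),np.sin(-1.19);b=np.array([577.45,-266.87]);v=p[:2]-b
print("bay",c*v[0]+sn*v[1],-sn*v[0]+c*v[1])
for x,y in((-.2,-3),(-.13,-2),(-.068,-1)):
    w=b+np.array([c,sn])*x*1000+np.array([-sn,c])*y;inc(s,np.r_[w,p[2]])
E
```

```text
23.05 [ 0.033  0.322  2.066 -1.008  0.8   -2.703] [488.58  -46.219  66.397] lean 39.61710197481954 az -1.2234667280811748 F [0.318 1.256 2.564] 0.20050707428091788
model err mm [ 1.06  -3.705  1.554] [-0. -0.  0.]
bay -237.8746391859491 -0.49704989693518087
[500.3329 -82.3112  66.3967] -> [ 0.0011 -0.0292  0.0242]
[ 527.2775 -146.9254   66.3967] -> [-0.0024 -0.0831  0.0688]
[ 551.2488 -204.1126   66.3967] -> [-0.0056 -0.1308  0.1083]
```

>>> drive_tool(increments=[{"dx":0,"dy":-0.0004,"dz":-0.0005,"twist":0,"hand":0},{"dx":0.0005,"dy":-0.009,"dz":0.0066,"twist":0,"hand":0},{"dx":0.001,"dy":-0.0195,"dz":0.0154,"twist":0,"hand":0},{"dx":0.001,"dy":-0.0295,"dz":0.0237,"twist":0,"hand":0},{"dx":0.0005,"dy":-0.0395,"dz":0.0319,"twist":0,"hand":0},{"dx":0,"dy":-0.0495,"dz":0.0402,"twist":0,"hand":0},{"dx":-0.001,"dy":-0.0595,"dz":0.0485,"twist":0,"hand":0},{"dx":-0.0015,"dy":-0.0695,"dz":0.0568,"twist":0,"hand":0},{"dx":-0.002,"dy":-0.077,"dz":0.063,"twist":0,"hand":0},{"dx":-0.0024,"dy":-0.0835,"dz":0.0683,"twist":0,"hand":0}])

```text
time: 24.05
tcp_pos: [527.4, -148.5, 67.0]
tool_rot: [-2.45, 0.002, -2.798]
wrist_force: [-0.5, 2.3, -4.7]
width: 0.2
```

```bash
python3 st.py; python3 look.py c6; python3 - <<'E'
from bench import *
from mv import *
s=observe();inc(s,[551.2,-204.1,s["tcp_pos"][2]])
E
```

```text
24.05 [-0.193  0.354  2.017 -1.067  0.676 -2.842] [ 527.413 -148.53    66.957] lean 39.62641975131903 az -1.225662698721169 F [-0.519  2.257 -4.668] 0.2001111393237605
model err mm [ 1.019 -3.649  1.551] [-0. -0. -0.]
-0.2 side [182.2 -11.6 103.5 313.7 340.8 192.   62.7 265.9 295.2 150.8] scene [603.2  24.8 466.6 180.1 682.1 304.  511.5 135.7 723.5 254.5]
0 side [209.7  15.8  96.7 309.9 332.7 189.3  55.5 251.8 287.8 137.8] scene [575.3  55.3 474.8 175.9 689.2 298.8 518.4 123.4 730.5 241.6]
0.2 side [237.8  51.3  89.2 303.3 324.  184.   49.1 237.2 281.6 124.2] scene [547.5  91.9 483.5 169.5 696.9 291.3 524.2 110.9 736.6 228.6]
0.4 side [264.9  93.4  81.2 294.3 315.1 176.3  43.7 222.6 276.6 110.5] scene [521.5 133.  492.3 161.1 705.  281.9 528.6  98.6 741.6 216. ]
[551.2, -204.1, np.float64(67.67579730386173)] -> [-0.0033 -0.046   0.0382]
```

>>> drive_tool(increments=[{"dx":-0.0007,"dy":-0.009,"dz":0.0075,"twist":0,"hand":0},{"dx":-0.0012,"dy":-0.0175,"dz":0.0145,"twist":0,"hand":0},{"dx":-0.0018,"dy":-0.026,"dz":0.0216,"twist":0,"hand":0},{"dx":-0.0024,"dy":-0.034,"dz":0.0282,"twist":0,"hand":0},{"dx":-0.003,"dy":-0.041,"dz":0.034,"twist":0,"hand":0},{"dx":-0.0033,"dy":-0.045,"dz":0.0373,"twist":0,"hand":0},{"dx":-0.0033,"dy":-0.046,"dz":0.0382,"twist":0,"hand":0},{"dx":-0.0033,"dy":-0.046,"dz":0.0382,"twist":0,"hand":0},{"dx":-0.0033,"dy":-0.046,"dz":0.0382,"twist":0,"hand":0}])

```text
time: 25.05
tcp_pos: [551.1, -202.8, 67.8]
tool_rot: [-2.449, 0.002, -2.797]
wrist_force: [0.3, 0.4, -3.7]
width: 0.203
```

```bash
python3 st.py; cat > big.py <<'E'
import sys,pickle,cv2
from bench import *
import numpy as np
f=sys.argv[1];d={n:capture(n) for n in("side","scene")};pickle.dump(d,open(f+".pkl","wb"))
A=d["side"]["pixels"][195:405,215:400,::-1];B=d["scene"]["pixels"][165:375,115:300,::-1]
cv2.imwrite("pics/"+f+".png",cv2.resize(np.hstack([A,B]),None,fx=2.16,fy=2.16,interpolation=cv2.INTER_CUBIC))
E
python3 big.py c7
```

```text
25.05 [-0.295  0.39   1.96  -1.072  0.622 -2.928] [ 551.092 -202.832   67.787] lean 39.701749064117365 az -1.2234993885122574 F [ 0.29   0.362 -3.74 ] 0.2032885718648029
model err mm [ 1.01  -3.619  1.553] [0. 0. 0.]
```

View pics/c7.png

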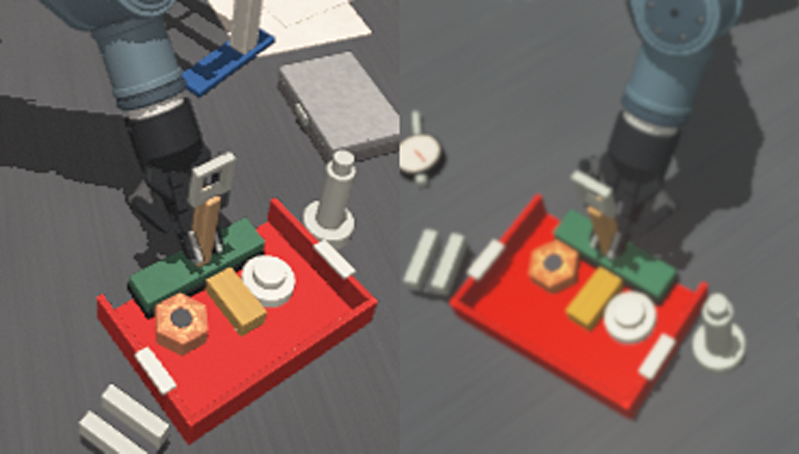

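```bash
python3 - <<'E'
from bench import *
from mv import *
s=observe();z=s["tcp_pos"][2];inc(s,[551.1-.372*110,-202.8+.928*110,z],[551.1-.372*150,-202.8+.928*150,66],[551.1-.372*150,-202.8+.928*150,65])
E
```

```text
[510.18, -100.72000000000001, np.float64(67.70921065835732)] -> [ 0.004   0.0845 -0.0701]
[495.3, -63.599999999999994, 66] -> [ 0.0055  0.1163 -0.0943]
[495.3, -63.599999999999994, 65] -> [ 0.0055  0.1169 -0.0936]
```

>>> drive_tool(increments=[{"dx":0.0004,"dy":0.008,"dz":-0.0067,"twist":0,"hand":0},{"dx":0.0009,"dy":0.02,"dz":-0.0166,"twist":0,"hand":0},{"dx":0.0016,"dy":0.034,"dz":-0.0282,"twist":0,"hand":0},{"dx":0.0023,"dy":0.048,"dz":-0.0398,"twist":0,"hand":0},{"dx":0.0029,"dy":0.062,"dz":-0.0514,"twist":0,"hand":0},{"dx":0.0035,"dy":0.074,"dz":-0.0614,"twist":0,"hand":0},{"dx":0.004,"dy":0.0845,"dz":-0.0701,"twist":0,"hand":0},{"dx":0.0043,"dy":0.0922,"dz":-0.0759,"twist":0,"hand":0},{"dx":0.0046,"dy":0.0998,"dz":-0.0817,"twist":0,"hand":0},{"dx":0.005,"dy":0.1075,"dz":-0.0875,"twist":0,"hand":0},{"dx":0.0055,"dy":0.1163,"dz":-0.0943,"twist":0,"hand":0},{"dx":0.0055,"dy":0.1163,"dz":-0.0943,"twist":0,"hand":0}])

```text
time: 26.35
tcp_pos: [495.4, -62.9, 66.6]
tool_rot: [-2.448, 0.002, -2.797]
wrist_force: [-4.6, 5.7, 8.1]
width: 0.202
```

```bash
python3 st.py
```

```text
26.35 [-0.005  0.326  2.062 -1.024  0.778 -2.721] [495.373 -62.931  66.563] lean 39.74181171259187 az -1.222851951417415 F [-4.642  5.673  8.113] 0.20191730086549625
model err mm [ 1.06  -3.705  1.562] [-0. -0.  0.]
```

>>> drive_tool(increments=[{"dx":0,"dy":0.0049,"dz":-0.0034,"twist":0,"hand":0},{"dx":0,"dy":0.0096,"dz":-0.0069,"twist":0,"hand":0},{"dx":0,"dy":0.0134,"dz":-0.0101,"twist":0,"hand":0},{"dx":0,"dy":0.0173,"dz":-0.0133,"twist":0,"hand":0},{"dx":0,"dy":0.0173,"dz":-0.0133,"twist":0,"hand":0}])

```text
time: 26.85
tcp_pos: [488.9, -43.4, 66.4]
tool_rot: [-2.447, 0.003, -2.797]
wrist_force: [-0.1, -1.6, 9.4]
width: 0.202
```

```bash
python3 st.py; cat > tilt.py <<'E'
import sys,pickle
from h import *
from bench import *
import cv2
from scipy.spatial.transform import Rotation as Ro
np.set_printoptions(precision=2,suppress=True)
d2={n:capture(n) for n in("side","scene")};pickle.dump(d2,open(sys.argv[1]+".pkl","wb"));t=np.array([488,-43,0.])
R0=Ro.from_euler('z',-1.22)
# masks: green foot and wood handle; compare centroid with silhouettes of the model boxes
def box(x,y,z0,z1): return np.array([(a,b,c) for a in(-x,x) for b in(-y,y) for c in(z0,z1)],float)
def hullc(n,P):
    h=cv2.convexHull(proj(n,P,d2).astype(np.float32));M=cv2.moments(h);return np.array([M["m10"],M["m01"]])/M["m00"]
obs={}
for n in d2:
    hsv=cv2.cvtColor(d2[n]["pixels"],cv2.COLOR_RGB2HSV)
    p=proj(n,t+[0,0,60],d2)[0].astype(int);roi=np.zeros(hsv.shape[:2],bool);roi[p[1]-60:p[1]+60,p[0]-60:p[0]+60]=1
    g=(cv2.inRange(hsv,(55,80,25),(90,255,255))>0)&roi;w=(cv2.inRange(hsv,(7,70,60),(17,190,255))>0)&roi
    N,l,st,c=cv2.connectedComponentsWithStats(w.astype(np.uint8))
    print(n,"green",g.sum(),"wood comps",[(st[i][4],c[i].round(1).tolist(),st[i][:4].tolist()) for i in range(1,N) if st[i][4]>15])
    ys,xs=np.nonzero(g);print("  green centroid",xs.mean(),ys.mean(),"ends",[(int(xs[i]),int(ys[i])) for i in(xs.argmin(),xs.argmax(),ys.argmin(),ys.argmax())])
    g0=t+[0,0,0]
    for th in(-.1,0,.1):
        RR=R0*Ro.from_euler('y',th);f=lambda L:RR.apply(L)+np.array([489.5,-46.5,0]) if False else RR.apply(L)
        o=(observe()["tcp_pos"]+np.array([.344,-.939,0])*3.8-[0,0,66.4]) ;piv=np.array([0,0,63.])
        PP=lambda L:RR.apply(L-piv)+piv+o
        A=proj(n,PP(np.array([(-11,0,30),(11,0,30),(11,0,148),(-11,0,148),(0,0,171)],float)),d2);print("  th",th,"handle axis base/top",A[[0,1]].mean(0),A[[2,3]].mean(0),"foot top ends",proj(n,PP(np.array([(0,-80,30),(0,80,30)],float)),d2).ravel())
E
python3 tilt.py c8
```

```text
26.85 [ 0.041  0.326  2.064 -1.01   0.805 -2.693] [488.886 -43.358  66.413] lean 39.82173806213112 az -1.222528728606625 F [-0.087 -1.567  9.442] 0.20194561592804833
model err mm [ 1.068 -3.722  1.568] [ 0. -0.  0.]
side green 693 wood comps [(np.int32(243), [270.6, 254.0], [265, 240, 11, 33])]
  green centroid 267.76623376623377 272.8787878787879 ends [(241, 277), (296, 262), (290, 255), (247, 289)]
  th -0.1 handle axis base/top [270.19 271.08] [268.04 236.83] foot top ends [243.75 283.07 295.1  259.75]
  th 0 handle axis base/top [269.56 270.33] [269.78 238.75] foot top ends [243.15 282.27 294.43 259.03]
  th 0.1 handle axis base/top [268.93 269.49] [271.53 240.92] foot top ends [242.55 281.38 293.78 258.24]
scene green 563 wood comps [(np.int32(145), [245.6, 221.4], [240, 211, 12, 24]), (np.int32(68), [192.1, 282.2], [188, 276, 10, 11])]
  green centroid 249.7602131438721 236.70159857904085 ends [(223, 226), (275, 242), (229, 219), (266, 252)]
  th -0.1 handle axis base/top [247.82 235.91] [248.39 208.1 ] foot top ends [224.69 223.66 271.94 248.65]
  th 0 handle axis base/top [248.47 235.11] [246.59 210.21] foot top ends [225.36 222.89 272.56 247.81]
  th 0.1 handle axis base/top [249.11 234.25] [244.79 212.53] foot top ends [226.01 222.06 273.19 246.92]
```

>>> drive_tool(increments=[{"dx":0,"dy":-0.0006,"dz":-0.0008,"twist":0,"hand":0},{"dx":0,"dy":-0.0006,"dz":-0.0008,"twist":0,"hand":0.1},{"dx":0,"dy":-0.0006,"dz":-0.0008,"twist":0,"hand":0.3},{"dx":0,"dy":-0.0006,"dz":-0.0008,"twist":0,"hand":0.5},{"dx":0,"dy":-0.0006,"dz":-0.0008,"twist":0,"hand":0.7},{"dx":0,"dy":-0.0006,"dz":-0.0008,"twist":0,"hand":0.9},{"dx":0,"dy":-0.0006,"dz":-0.0008,"twist":0,"hand":1},{"dx":0,"dy":-0.0006,"dz":-0.0008,"twist":0,"hand":1},{"dx":0,"dy":-0.0006,"dz":-0.0008,"twist":0,"hand":1}])

```text
time: 27.85
tcp_pos: [487.8, -43.1, 66.0]
tool_rot: [-2.449, 0.002, -2.797]
wrist_force: [-0.5, -0.2, -0.2]
width: 1.0
```

>>> drive_tool(increments=[{"dx":0,"dy":0,"dz":-0.01,"twist":0,"hand":1},{"dx":0,"dy":0,"dz":-0.025,"twist":0,"hand":1},{"dx":0,"dy":0,"dz":-0.045,"twist":0,"hand":1},{"dx":0,"dy":0,"dz":-0.07,"twist":0,"hand":1},{"dx":0,"dy":0,"dz":-0.1,"twist":0,"hand":1},{"dx":0,"dy":0,"dz":-0.13,"twist":0,"hand":1},{"dx":0,"dy":0,"dz":-0.16,"twist":0,"hand":1},{"dx":0,"dy":0,"dz":-0.16,"twist":0,"hand":1},{"dx":0,"dy":0,"dz":-0.16,"twist":0,"hand":1}])

```text
time: 28.75
tcp_pos: [453.2, 53.9, 190.0]
tool_rot: [-2.45, 0.004, -2.796]
wrist_force: [0.4, 0.3, -0.4]
width: 1.003
```

```bash
python3 st.py; python3 - <<'E'
import pickle
from h import *
from bench import *
import cv2
np.set_printoptions(precision=1,suppress=True)
d={n:capture(n) for n in("side","scene")};pickle.dump(d,open("c9.pkl","wb"))
b=(577.45,-266.87,-1.19);c,s=np.cos(b[2]),np.sin(b[2])
def bay(w):v=np.array(w)-b[:2];return np.array([c*v[0]+s*v[1],-s*v[0]+c*v[1]])
for n in d:
    im=d[n]["pixels"];hsv=cv2.cvtColor(im,cv2.COLOR_RGB2HSV)
    q=proj(n,rp(b,[(-80,-112,0),(76,-112,0),(76,112,0),(-80,112,0)]),d).astype(np.int32)
    roi=cv2.fillPoly(np.zeros(hsv.shape[:2],np.uint8),[q],1)
    red=((hsv[...,0]<5)|(hsv[...,0]>175))&(hsv[...,1]>170)
    m=((roi>0)&~red).astype(np.uint8);m=cv2.morphologyEx(m,cv2.MORPH_OPEN,np.ones((3,3)))
    N,l,st,ce=cv2.connectedComponentsWithStats(m)
    for i in range(1,N):
        if st[i][4]>60:print(n,st[i],"bay xy (z=12)",bay(plane(n,ce[i],12,d)),"rgb",im[l==i].mean(0))
    t=np.array([489,-46,60.]);p=proj(n,t,d)[0].astype(int)
    roi=np.zeros(hsv.shape[:2],bool);roi[p[1]-50:p[1]+50,p[0]-50:p[0]+50]=1
    w=((cv2.inRange(hsv,(7,70,60),(17,190,255))>0)&roi);ys,xs=np.nonzero(w);r=[(y,xs[ys==y].mean().round(1)) for y in np.unique(ys)]
    print(n,"wood rows",r[::4]);g=(cv2.inRange(hsv,(55,80,25),(90,255,255))>0)&roi;ys,xs=np.nonzero(g);cc=plane(n,(xs.mean(),ys.mean()),25,d);print("green",g.sum(),cc,"bay",bay(cc))
    for o in((490,-47),):
        A=proj(n,np.array([(*o,30),(*o,148)]),d);print("vertical handle px",A.ravel())
E
```

```text
28.75 [ 0.275  0.077  2.018 -0.781  1.129 -2.833] [453.228  53.854 189.995] lean 39.653272677491394 az -1.219622081880711 F [ 0.372  0.35  -0.407] 1.0034598359928273
model err mm [ 1.174 -3.74   1.409] [-0. -0.  0.]
side [311 313  41  37 968] bay xy (z=12) [-11.5  33.3] rgb [211.6 182.7 143.8]
side [287 331  24  28 549] bay xy (z=12) [-21.5 -56.7] rgb [197.9 134.9  99.7]
side [279 356  18  21 167] bay xy (z=12) [   8.5 -108.8] rgb [240.1 223.6 212.4]
side wood rows [(np.int64(238), np.float64(272.0)), (np.int64(242), np.float64(269.0)), (np.int64(246), np.float64(269.0)), (np.int64(250), np.float64(269.0)), (np.int64(254), np.float64(269.0)), (np.int64(258), np.float64(269.0)), (np.int64(262), np.float64(268.5)), (np.int64(266), np.float64(269.0)), (np.int64(270), np.float64(269.5))]
green 733 [484.9 -48.8] bay [-236.9   -4.8]
vertical handle px [269.5 270.3 269.7 238.8]
scene [175 276  23  25 445] bay xy (z=12) [-21.9 -61.2] rgb [201.2 131.   84.9]
scene [192 288  42  37 971] bay xy (z=12) [-12.6  32.8] rgb [214.2 177.  129.4]
scene [225 319  16  21 147] bay xy (z=12) [ 11.5 106.9] rgb [233.3 201.2 187.4]
scene wood rows [(np.int64(209), np.float64(243.5)), (np.int64(213), np.float64(246.0)), (np.int64(217), np.float64(246.8)), (np.int64(221), np.float64(247.4)), (np.int64(225), np.float64(248.5)), (np.int64(229), np.float64(248.5)), (np.int64(233), np.float64(248.0))]
green 607 [491.1 -44.3] bay [-238.8    2.6]
vertical handle px [248.4 235.1 246.6 210.2]
```

```bash
python3 -c "
from bench import *
print(job_done(),observe()['time'])"
```

```text
the job is handed in; nothing more can be done
the job is handed in; nothing more can be done
```

The job is handed in: all three rejects are in the red bay and the squeegee is standing released on the plate. The arm finished at about 29 s of the 58 s allowed.

**How it went**
- The move tool cannot tilt the gripper directly. I got the 40° lean by twisting past the wrist's joint limit, which makes the arm lean instead. I did the same again with the squeegee in hand to turn it towards the bay.
- I gripped the squeegee, lifted it 21 mm and drew it clear of the rack with no extra force felt. I then set it down until the contact force was about 11 N.
- On the first part of the sweep I pressed too hard, and the squeegee pitched about 0.4 rad forward in the grip. I dragged it backwards on the plate until it stood upright again. I then finished the sweep with only light contact.
- I pulled it back out, set it down under light pressure, let go and moved the gripper away.

**Last checks**
- **Pieces:** The hex is at bay x ≈ -22 mm. The hub and block, measured together as one patch, are at about -12 mm. The limit is -70 mm.
- **Squeegee:** It stands at bay x ≈ -238 mm, with its handle within a pixel or two of vertical in both cameras. The force at the wrist is about zero.
- **Other objects:** In the views taken during the sweep, the shaft, V-block, dial gauge and case looked unmoved. I did not measure any of them again at the end, nor the ring gauge.
- **Disagreement:** The two cameras differ by 4–7 mm on the position of the squeegee and the hex, well inside the margins.

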